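# Lay out the V-block setup and put the ring gauges away

### The arm

A 6-joint arm with a two-finger parallel gripper is mounted at the origin on the work surface. World frame = base frame: x ahead of the robot, y to its left, z up, the work surface at z = 0. Lengths are in mm, angles in rad, forces in N, time in s.
With the tool pointing down it reaches from about 425 to 950 mm from the base axis. Payload 14.7 kg.
Tool frame: the origin (TCP) lies between the finger pads; the fingertips stand 11 mm ahead of it and the grasp point (between the pads) lies 8 mm behind it; z points along the fingers, y is the line along which they close (so a half turn about z gives the same grasp; the last joint's range is limited). The gripper opens to 85 mm and grips with 20 to 120 N. Pads are 22 mm wide; open, the fingers measure 114 mm over their backs; the gripper's body (76 mm by 85 mm) begins 54 mm behind the grasp point. The pads swing forward as they close: fully open they stand 13 mm farther back than shut.
Start: joints at [-1.19, 0.48, 1.596, -0, 1.065, -0.047], TCP at [269.68, -591.409, 242.297] pointing down, gripper open.
Joint ranges: [-2.75, 2.75], [-0.82, 2.05], [0.23, 2.67], [-1.56, 4.7], [0.09, 2.69], [-2.92, 2.92]. Speed limits (rad/s): [1.89, 1.89, 2.39, 3.01, 3.01, 3.01].

### API

Orientations are given as a unit quaternion [x, y, z, w].
In Python, from cell import robot gives the robot as it stands.
- The arm moves only by the tool carry_out, never from a script. Its argument "moves" is a list of rows, each a list of 4 numbers: the shift along the tool's x, y, z in m, then the turn about the tool's z in rad. In form: [[dx, dy, dz, roll], ...]. A call has 1 to 20 rows; each row is the pose to reach, as a shift and turn from the pose commanded when the call began, along the tool's axes at that moment; what a row does not reach only later rows make up. A row lasts 1/10 s, in which the tool goes at most 50 mm and 8.59 degrees, less where a joint would pass 70% of its speed; a pose out of reach is approached as far as the arm can. A call with a gripper value outside its range is refused whole. "hand" is the finger opening in m, from 0 to 0.0854, set as the call begins (left out, the last holds). The fingers move at their own pace and stop on an object; "force" is the grip in N (left out, the last holds). Time passes only in rows, so rows that repeat a pose let the fingers close. It gives the time, the measured TCP pose, the force, the opening and the grip force at its end, in the units of the state.
- robot.get_obs(): the state, without advancing time (a new reading comes with each control period).
- robot.read_camera(name): name is "scene" or "top" or "wrist"; returns a dict with "image" (480x640x3 uint8, red, green, blue), "z_map" (480x640 float32, mm along the optical axis (not along the pixel's ray), 0 where there is no reading), "camera_matrix" (3x3 intrinsics, pixels), "cam_to_world" (4x4, takes a point from camera to world coordinates). Camera axes: x right, y down, z forward; pixel columns grow to the right and rows downward; lengths in mm; the calibration is good to about 2 mm. A picture is of the moment at which its call begins.
- robot.finish_job(): hands the job in; it is judged then, once.
The state is a dict: "t": time; "qpos": joint angles; "joint_vel": joint speeds; "joint_torque": joint torques, N m; "eef_pos": TCP position; "tool_rot": TCP orientation; "contact_force": force on the tool from outside, world axes, zero at the start; "torque": the same for the moment, N m; "opening": finger opening in mm; "gripper_force": force on a finger pad.
Only numpy, scipy, OpenCV 4.12 (cv2) and the standard library are available. Lean on these libraries where they do the work, as an engineer would, in place of code of your own. Each camera call takes 0.05 s, during which the arm holds its last target. There are 200 camera calls.

### The job

Lay out the shaft check on the drilled aluminium plate: stand the V-block midway between the plate's two posts with its groove up and running from post to post, lay the brass bar centred in the groove, and stand the plain steel block squarely behind the V-block, on the side away from the robot and centred on it, leaving a gap of about 25 mm. Put each of the two steel ring gauges fully home, flat, in the round cutout of the foam insert that matches its size. Leave the oil bottle, the screwdriver and the jar where they are.

Things in the scene. Friction and masses are not known exactly. Their poses are not given: they have to be found in the camera images.
- plate: Fixed aluminium plate on the bench, grid of small dark holes, 160 (x) by 190 (y) by 12 mm thick, with two upright dark steel posts, 16 mm diameter, 30 mm above its top, at x = 0, y = +80 and -80 mm. Origin: bench level, midway between the posts; z up; x points away from the robot (within 20 degrees). The plate reaches from x = -55 to +105 mm, so the room behind the posts is at +x.
- foam: Fixed firm grey foam block on the bench, 100 (x) by 160 (y) by 30 mm high, with two round flat-bottomed cutouts in its top, 12 mm deep (floor 18 mm above the bench), mouths chamfered 3 mm: the large one 59 mm diameter at x = 0, y = -34 mm, the small one 41 mm diameter at x = 0, y = +42 mm. Origin: centre of the underside; z up.
- vblock_center (a point): Loose steel V-block with a dark groove between two bright flat lands, 44 (x) by 60 (y) by 34 mm high, about 0.5 kg, standing upright on the bench with a 90-degree groove in its top, 24 mm wide and 12 mm deep, running along its y. The point is its centre, 17 mm above its underside; z up.
- bar_center (a point): Loose plain brass round bar, 26 mm diameter, 76 mm long, about 0.33 kg, lying on the bench (it can roll). The point is its centre; x runs along its length. Lying in the V-block's groove its centre is 23.4 mm above the V-block's centre and its underside is below the groove's rim.
- block_center (a point): Loose plain steel block, flat on top, with dark round hole marks, 30 (x) by 50 (y) by 40 mm high, about 0.45 kg, standing on the bench. The point is its centre, 20 mm above its underside; z up. It belongs behind the V-block with its 50 mm length parallel to the line between the posts.
- ring_large_center (a point): Loose large steel ring gauge, 54 mm outside diameter, 26 mm bore, 32 mm high, about 0.35 kg, lying flat on the bench. The point is its centre, 16 mm above its underside; z is the bore's axis. Seated in the foam it stands 20 mm proud.
- ring_small_center (a point): Loose small steel ring gauge, 36 mm outside diameter, 14 mm bore, 32 mm high, about 0.2 kg, lying flat on the bench. The point is its centre, 16 mm above its underside; z is the bore's axis. Seated in the foam it stands 20 mm proud.
- oil: Loose white plastic oil bottle with a red cap, 48 mm diameter, 110 mm high, beyond the work; leave it. Origin: centre of the underside.
- driver: Loose screwdriver with a red handle, 180 mm long, lying beyond the work; leave it. Origin: underside, half-way along; x along its length.
- jar: Loose glass jar with a steel lid, 60 mm diameter, 60 mm high, beyond the work; leave it. Origin: centre of the underside.
Things that resemble listed ones, but are neither listed nor needed, are in the scene too. Leave any blue look-alike of the part that bears ring_large_center alone. What is shaped like the part that bears ring_small_center but purple is not meant.

How it is judged:
By the outcome, as a careful person would: the job done as asked, in the order asked, and still so for the second after the job is handed in, with the robot touching nothing.
It also fails if it takes over 122 s, if anything falls off the work surface, if the arm or the gripper's body presses on something with over 40 N, if the wrist force passes 120 N, or if a joint passes its speed limit or range.

## Working session

There is one attempt and no reset: what is moved stays moved. The work goes in short steps, Python scripts to look and compute and a tool call to move; the robot and the scene stay as the last step left them, time stands still between calls to the robot, and variables do not carry over. Pictures are saved under pics/ and viewed, at most 14 in all, crops included, and the job is handed in when it is done.

Besides the shell and the picture viewer there is one more tool, called by a JSON object that holds its "op" and its "data", one argument or row to a line. carry_out: Moves the arm, as the interface text tells. Its arguments: {"type":"object","properties":{"moves":{"type":"array"},"hand":{"type":"number"},"force":{"type":"number"}},"required":["moves"]}

```bash
ls; mkdir -p pics; python3 - <<'E'
from cell import robot
import cv2,numpy as np
o=robot.get_obs(); print(o)
for n in ["top","scene"]:
    c=robot.read_camera(n); cv2.imwrite(f"pics/{n}0.png",c["image"][:,:,::-1]); np.savez(f"{n}0.npz",**c)
    print(n,c["camera_matrix"],c["cam_to_world"])
E
```

```text
pics
{'t': 0.0, 'qpos': array([-1.18958990e+00,  4.80837924e-01,  1.59684665e+00,  1.25035682e-05,
        1.06509270e+00, -4.65748232e-02]), 'joint_vel': array([-8.53283732e-04, -7.25594230e-05,  9.50452606e-04, -3.23419426e-04,
        1.54005706e-03,  1.20611129e-03]), 'joint_torque': array([-6.81084552e-03, -9.50662279e+01, -4.30181944e+01, -4.71072890e-04,
        1.21980850e-02, -6.23653960e-06]), 'eef_pos': array([ 269.54985928, -591.0556373 ,  241.67857497]), 'tool_rot': array([ 9.77212947e-01,  2.12260464e-01, -9.32498299e-05, -5.84948392e-04]), 'contact_force': array([0.088328  , 0.6127445 , 0.37941045]), 'torque': array([ 0.02584343, -0.04072478,  0.00111696]), 'gripper_force': 0.0, 'opening': 85.52583298458347}
top [[624.36220985   0.         310.36167804]
 [  0.         624.36220985 236.39087019]
 [  0.           0.           1.        ]] [[-2.39697693e-02 -9.88603454e-01  1.48622544e-01  3.60991019e+02]
 [-9.99576003e-01  2.12419192e-02 -1.99146869e-02  7.09608988e+00]
 [ 1.65307002e-02 -1.49036879e-01 -9.88693453e-01  1.40221988e+03]
 [ 0.00000000e+00  0.00000000e+00  0.00000000e+00  1.00000000e+00]]
scene [[492.11501106   0.         316.05944128]
 [  0.         492.11501106 237.22574762]
 [  0.           0.           1.        ]] [[ 8.11071297e-01  3.99887173e-01 -4.26911699e-01  9.34081696e+02]
 [ 5.84880006e-01 -5.43337724e-01  6.02245379e-01 -5.36963288e+02]
 [ 8.87297097e-03 -7.38156058e-01 -6.74571645e-01  6.40563265e+02]
 [ 0.00000000e+00  0.00000000e+00  0.00000000e+00  1.00000000e+00]]
```

View pics/top0.png

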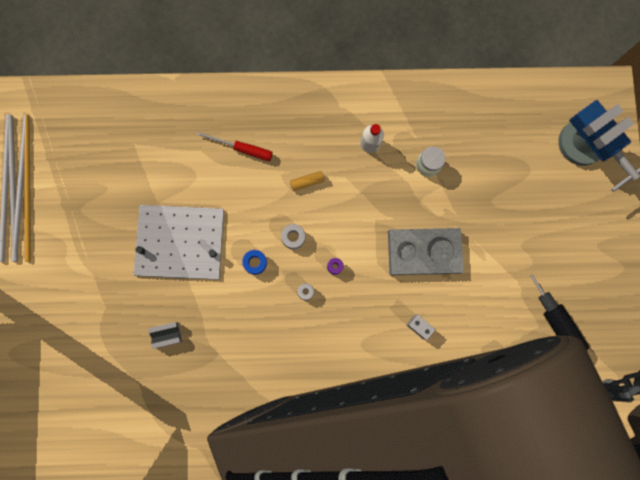

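View pics/scene0.png

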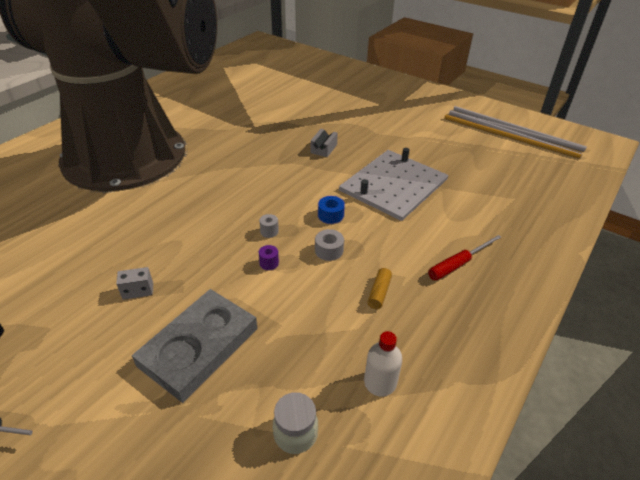

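The top view shows the V-block at (166,335), plate (180,242), bar (308,181), block (422,327) and foam (426,251). There are two ring pairs:
- **Large ring:** steel at (293,237), blue look-alike at (254,262). Steel is the one meant.
- **Small ring:** steel at (305,291), purple at (335,267). Steel is the one meant.

Next I'll measure and make the confirming crop.

```bash
cat > h.py <<'E'
from cell import robot
import cv2,numpy as np
from scipy.spatial.transform import Rotation as R
def pts(c):
    K=c["camera_matrix"];T=c["cam_to_world"];z=c["z_map"].astype(float)
    v,u=np.mgrid[0:480,0:640]
    p=np.stack([(u-K[0,2])/K[0,0]*z,(v-K[1,2])/K[1,1]*z,z],-1)
    w=p@T[:3,:3].T+T[:3,3]; w[z==0]=np.nan
    return w
def cast(c,uv,h):
    K=c["camera_matrix"];T=c["cam_to_world"]
    uv=np.atleast_2d(np.asarray(uv,float))
    d=np.c_[(uv-K[:2,2])/K[0,0],np.ones(len(uv))]@T[:3,:3].T
    return T[:3,3]+d*((h-T[2,3])/d[:,2])[:,None]
def rect(xy):
    (c,s,a)=cv2.minAreaRect(np.asarray(xy,np.float32))
    if s[0]<s[1]: s=(s[1],s[0]); a+=90
    return np.round(c,1),np.round(s,1),round((a+90)%180-90,1)  # angle of the long side vs world x
E
python3 - <<'E'
from h import *
c=dict(np.load("top0.npz")); w=pts(c)
print("table z",[np.round(w[y,x],1) for x,y in [(100,400),(350,220),(250,320)]])
m=((w[...,2]>7)&(w[...,2]<130)).astype(np.uint8); m[:, 520:]=0; m[350:,:]=0
n,l,s,ce=cv2.connectedComponentsWithStats(m)
for i in range(1,n):
    if s[i,4]<40: continue
    q=w[l==i]; zt=np.percentile(q[:,2],90); t=q[q[:,2]>zt-5]
    print(ce[i].round(),s[i,4],"ztop",zt.round(1),"top",rect(t[:,:2]),"all",rect(q[:,:2]))
im=c["image"][:,:,::-1]
cv2.imwrite("pics/crop1.png",cv2.resize(im[150:350,130:470],None,fx=2.3,fy=2.3,interpolation=cv2.INTER_CUBIC))
E
```

```text
table z [array([222.2, 444.5,   0.6]), array([ 607.5, -112.5,    0.7]), array([386.8, 117.6,  -0.5])]
[ 16. 189.] 2563 ztop 15.6 top (array([697.9, 644.6]), array([341.6,  68.4]), 3.1) all (array([697.8, 645. ]), array([341.7,  69.5]), 3.1)
[372. 138.] 516 ztop 109.5 top (array([ 786.8, -165.1]), array([21.8, 20.3]), 12.5) all (array([ 784.5, -163.6]), array([47. , 45.6]), 74.7)
[246. 148.] 543 ztop 27.8 top (array([769.1, 106.1]), array([88.7, 22.9]), 71.1) all (array([784.8, 149.2]), array([180.4,  26.7]), 71.5)
[430. 161.] 651 ztop 63.5 top (array([ 733.1, -296.8]), array([50.7, 50.4]), -46.5) all (array([ 732.4, -301.6]), array([68.4, 56.4]), -80.1)
[307. 181.] 386 ztop 28.5 top (array([696.8, -15.3]), array([74.5, 21.1]), -71.2) all (array([698.3, -15.9]), array([76.5, 26.3]), -74.0)
[179. 242.] 5883 ztop 16.9 top (array([564.8, 274. ]), array([190.4, 159.9]), 86.3) all (array([565.8, 274.9]), array([196.3, 162.7]), 86.3)
[293. 236.] 399 ztop 35.7 top (array([569.9,  19.1]), array([51.9, 51. ]), -1.3) all (array([569.6,  19. ]), array([53.7, 51.1]), -0.8)
[425. 251.] 3336 ztop 33.8 top (array([ 529.6, -276.4]), array([160.9, 100.5]), -90.0) all (array([ 531.9, -279. ]), array([170.5, 106.1]), 89.4)
[254. 262.] 401 ztop 36.2 top (array([513.6, 104.9]), array([52. , 51.1]), 43.5) all (array([513.9, 105.3]), array([54.4, 51.8]), 46.4)
[335. 266.] 201 ztop 36.2 top (array([500.7, -73.1]), array([33.1, 32.7]), -46.7) all (array([501. , -73.6]), array([34.8, 34.7]), 14.7)
[305. 291.] 187 ztop 36.3 top (array([446.2,  -6.9]), array([35.2, 32.8]), -1.1) all (array([446.2,  -7. ]), array([35.2, 33. ]), -1.5)
[421. 327.] 389 ztop 44.1 top (array([ 362. , -256.5]), array([50.2, 30.2]), 48.4) all (array([ 360.1, -259.3]), array([57.6, 31.1]), 48.7)
[165. 335.] 631 ztop 37.1 top (array([358.7, 300.8]), array([60.5, 43.9]), -78.0) all (array([359. , 304.2]), array([67.9, 46.3]), -78.2)
```

View pics/crop1.png

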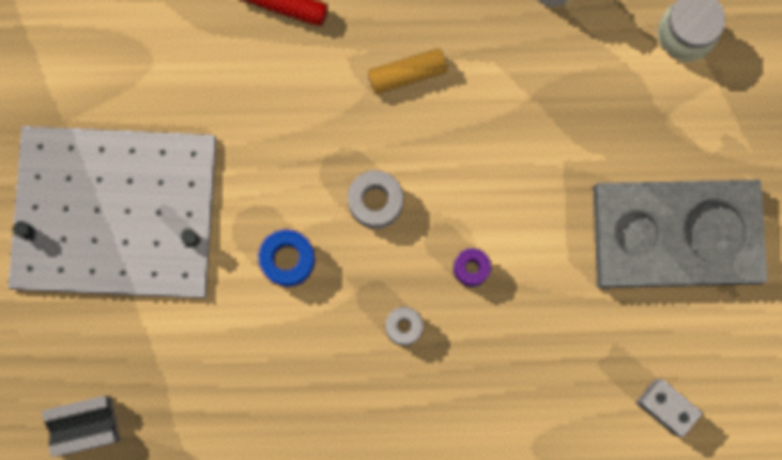

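The crop confirms it: bare steel large ring (375,198) and small ring (404,326), with the blue (287,257) and purple (472,267) look-alikes left alone. The foam's small cutout is on +y and its large one on -y. Next I'll check the wrist camera geometry.

```bash
cat >> h.py <<'E'
def yawd(o): # world angle of tool y (closing line), deg
    v=R.from_quat(o["tool_rot"]).as_matrix()[:,1]; return np.degrees(np.arctan2(v[1],v[0]))
def go(x,y,z=None,ang=None):
    """shift in tool axes (m, rad) from here to TCP x,y,z with closing line at world angle ang deg"""
    o=robot.get_obs(); M=R.from_quat(o["tool_rot"]).as_matrix(); p=o["eef_pos"]
    d=np.array([x,y,p[2] if z is None else z])-p; s=M.T@d/1000
    roll=0 if ang is None else -np.radians((ang-yawd(o)+90)%180-90)
    print("go",np.round(s,4),"roll",round(roll,4),"dist",np.linalg.norm(d).round(),"q6->~",round(o["qpos"][5]+roll+np.arctan2(y,x)-o["qpos"][0],2))
E
python3 - <<'E'
from h import *
o=robot.get_obs(); c=robot.read_camera("wrist"); M=R.from_quat(o["tool_rot"]).as_matrix()
T=c["cam_to_world"]; print(c["camera_matrix"],"\ncam in tool",M.T@(T[:3,3]-o["eef_pos"]),"\n",(M.T@T[:3,:3]).round(3), yawd(o))
go(490,-290,260,0); go(600,-330,260,0)
E
```

```text
[[391.8242473    0.         319.87092285]
 [  0.         391.8242473  239.9220024 ]
 [  0.           0.           1.        ]] 
cam in tool [  79.70803607   -0.48168402 -132.17920168] 
 [[-0.    -0.95  -0.312]
 [ 1.    -0.001  0.   ]
 [-0.001 -0.312  0.95 ]] -65.48842365879618
go [ 0.3255 -0.1825 -0.018 ] roll -1.143 dist 374.0 q6->~ -0.53
go [ 0.409  -0.1005 -0.0181] roll -1.143 dist 422.0 q6->~ -0.5
```

```bash
python3 -c "
from h import *
go(500,-220,260,12)"
```

```text
go [ 0.3636 -0.2421 -0.0179] roll -1.3524 dist 437.0 q6->~ -0.62
```

{"op": "carry_out", "data": {
  "moves": [
    [0.03,-0.02,-0.002,-0.11],
    [0.06,-0.04,-0.003,-0.22],
    [0.09,-0.06,-0.005,-0.34],
    [0.12,-0.08,-0.006,-0.45],
    [0.15,-0.1,-0.008,-0.56],
    [0.18,-0.12,-0.009,-0.68],
    [0.21,-0.14,-0.01,-0.79],
    [0.24,-0.16,-0.012,-0.9],
    [0.27,-0.18,-0.014,-1.01],
    [0.3,-0.2,-0.015,-1.13],
    [0.33,-0.22,-0.017,-1.24],
    [0.36,-0.24,-0.018,-1.35],
    [0.36,-0.24,-0.018,-1.35],
    [0.36,-0.24,-0.018,-1.35]
  ],
  "hand": 0.085
}}

```text
t: 1.55
eef_pos: [497.9, -223.0, 260.2]
tool_rot: [0.63, 0.777, -0.0, -0.0]
contact_force: [-0.4, 0.1, 0.5]
opening: 84.8
gripper_force: 0.0
```

```bash
python3 - <<'E'
from h import *
o=robot.get_obs(); print(o["t"],o["eef_pos"].round(1),yawd(o).round(1),o["qpos"].round(2))
c=robot.read_camera("wrist"); np.savez("wA.npz",**c); cv2.imwrite("pics/wA.png",c["image"][:,:,::-1])
go(520,200,260,12)
E
```

```text
1.55 [ 497.9 -223.   260.2] 11.9 [-0.48  0.32  1.82 -0.    1.01 -0.68]
go [4.101e-01 1.090e-01 1.000e-04] roll -0.0027 dist 424.0 q6->~ 0.16
```

View pics/wA.png

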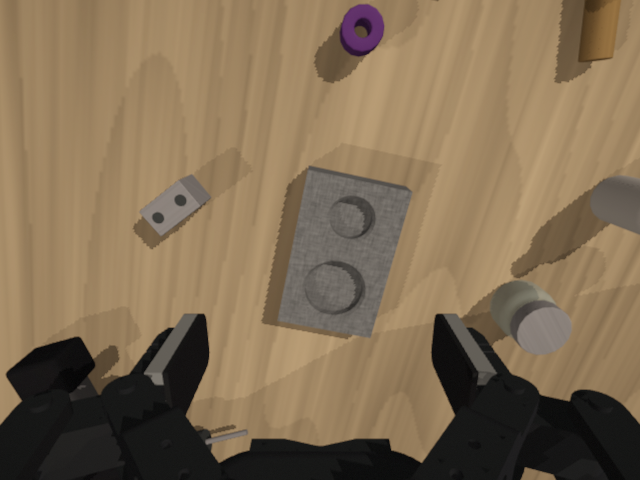

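The wrist view shows the foam centred near (345,250), with its small cutout at (352,217) and large one at (334,287). The block is at (173,207), and purple (362,30) is ignored. Next, on toward the plate.

{"op": "carry_out", "data": {
  "moves": [
    [0.034,0.009,0,0],
    [0.068,0.018,0,0],
    [0.102,0.027,0,0],
    [0.136,0.036,0,0],
    [0.17,0.045,0,0],
    [0.204,0.054,0,0],
    [0.238,0.063,0,0],
    [0.272,0.072,0,0],
    [0.306,0.081,0,0],
    [0.34,0.09,0,0],
    [0.374,0.099,0,0],
    [0.41,0.109,0,0],
    [0.41,0.109,0,0],
    [0.41,0.109,0,0]
  ]
}}

```text
t: 3.0
eef_pos: [520.1, 199.5, 260.0]
tool_rot: [0.63, 0.776, -0.0, -0.0]
contact_force: [-0.2, 0.0, 0.4]
opening: 84.6
gripper_force: 0.0
```

```bash
cat >> h.py <<'E'
def holes_circle(mask):
    cs,_=cv2.findContours(mask.astype(np.uint8),cv2.RETR_EXTERNAL,cv2.CHAIN_APPROX_NONE); return cs
def comps(c,lo=7,hi=130,tool=None):
    w=pts(c); m=((w[...,2]>lo)&(w[...,2]<hi)).astype(np.uint8)
    n,l,s,ce=cv2.connectedComponentsWithStats(m)
    for i in range(1,n):
        if s[i,4]<150: continue
        q=w[l==i]; zt=np.percentile(q[:,2],80); t=(l==i)&(w[...,2]>zt-4)
        print(ce[i].round(),s[i,4],"zt",zt.round(1),"top",rect(w[t][:,:2]),"zmed",np.median(w[t][:,2]).round(1))
E
python3 - <<'E'
from h import *
o=robot.get_obs(); print(o["t"],o["eef_pos"].round(1),yawd(o).round(1),o["qpos"].round(2))
c=robot.read_camera("wrist"); np.savez("wB.npz",**c); cv2.imwrite("pics/wB.png",c["image"][:,:,::-1])
for f in "wA","wB":
    print(f); comps(dict(np.load(f+".npz")))
E
```

```text
3.0 [520.1 199.5 260. ] 11.8 [ 0.31  0.33  1.79 -0.    1.02  0.11]
wA
[598.  29.] 2102 zt 25.8 top (array([702. , -30.6]), array([44.8, 20.5]), -73.9) zmed 25.0
[361.  29.] 1643 zt 32.9 top (array([501.2, -73.1]), array([35.2, 34.9]), -1.5) zmed 32.3
[342. 251.] 15760 zt 30.9 top (array([ 529.7, -276.2]), array([161.1, 100.3]), 89.8) zmed 30.4
[174. 204.] 2107 zt 41.0 top (array([ 362.2, -256. ]), array([50.8, 29.9]), 48.0) zmed 40.5
[619. 202.] 2158 zt 53.1 top (array([ 769.3, -169.8]), array([39.4, 11.6]), -73.0) zmed 57.1
[530. 317.] 4117 zt 60.7 top (array([ 733.1, -296.2]), array([52.9, 52.1]), -47.3) zmed 60.5
[ 54. 370.] 3879 zt 53.2 top (array([ 249.6, -465.4]), array([60.5, 42.8]), 26.2) zmed 53.1
[218. 436.] 384 zt 33.4 top (array([ 443.9, -514.6]), array([52.8, 28.9]), 38.7) zmed 32.6
[103. 475.] 299 zt 53.9 top (array([ 318.1, -582. ]), array([40.7, 16.9]), 24.1) zmed 52.9
wB
[386. 117.] 36167 zt 13.2 top (array([565.3, 275.7]), array([190.5, 160.1]), 86.0) zmed 12.5
[159.  43.] 5105 zt 34.5 top (array([358.7, 302.4]), array([60.1, 45.2]), -78.3) zmed 34.1
[541. 310.] 2762 zt 25.0 top (array([770.5, 107.8]), array([89.5, 21.4]), 70.1) zmed 24.7
[296. 284.] 2188 zt 32.8 top (array([514.3, 106.7]), array([53.1, 52.7]), 2.4) zmed 32.3
[331. 363.] 2090 zt 32.7 top (array([569.4,  20. ]), array([53.5, 52.4]), -76.5) zmed 32.4
[219. 362.] 984 zt 32.6 top (array([449.3,  -5.9]), array([35.4, 28.5]), 82.3) zmed 32.3
[431. 405.] 1360 zt 25.8 top (array([697.5, -14.6]), array([76.3, 20.1]), -72.9) zmed 25.1
[257. 418.] 1044 zt 32.6 top (array([501. , -72.3]), array([35.2, 35. ]), 43.1) zmed 32.3
```

View pics/wB.png

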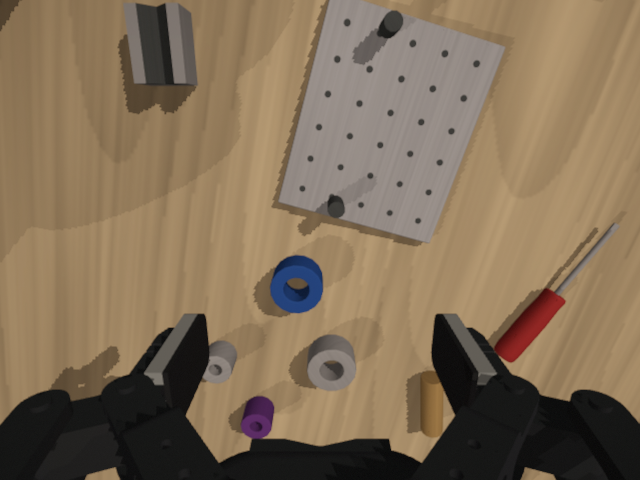

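Plate yaw comes out at -4°, and the heights (12.5, 34.1, 32.3) match the given sizes. The V-block at (160,42) is at (358.7,302.4) with its groove up. Next I'll locate the posts.

```bash
python3 - <<'E'
from h import *
c=dict(np.load("wB.npz")); g=cv2.cvtColor(c["image"],cv2.COLOR_RGB2GRAY); w=pts(c)
m=((w[...,2]>36)&(w[...,2]<50)).astype(np.uint8); m[250:]=0
n,l,s,ce=cv2.connectedComponentsWithStats(m)
for i in range(1,n):
    if s[i,4]>30: print(ce[i].round(1),s[i,4],np.nanmean(w[l==i],0).round(1), cast(c,ce[i],42).round(1))
# V-block lands: bright top pixels
t=(w[...,2]>31)&(w[...,2]<38); t[110:]=False; t[:,230:]=False
q=w[t]; print(rect(q[:,:2]))
go(358.7,302.4,120,11.7)
E
```

```text
[392.2  20.9] 372 [545.5 356.4  42.1] [[545.5 356.5  42. ]]
[335.7 208.4] 241 [534.6 198.2  42.2] [[534.7 198.2  42. ]]
(array([358.7, 302.4]), array([60.1, 45.2]), -78.3)
go [ 0.1344 -0.1367  0.1401] roll 0.0018 dist 237.0 q6->~ 0.5
```

{"op": "carry_out", "data": {
  "moves": [
    [0.027,-0.027,0.02,0],
    [0.054,-0.054,0.04,0],
    [0.081,-0.081,0.06,0],
    [0.108,-0.109,0.08,0],
    [0.1344,-0.1367,0.1,0],
    [0.1344,-0.1367,0.12,0.002],
    [0.1344,-0.1367,0.14,0.002],
    [0.1344,-0.1367,0.14,0.002]
  ]
}}

```text
t: 3.85
eef_pos: [357.9, 301.6, 118.7]
tool_rot: [0.632, 0.775, -0.002, -0.0]
contact_force: [0.3, -0.2, 0.1]
opening: 85.3
gripper_force: 0.0
```

```bash
python3 - <<'E'
from h import *
o=robot.get_obs(); print(o["t"],o["eef_pos"].round(1),yawd(o).round(1))
c=robot.read_camera("wrist"); np.savez("w1.npz",**c); cv2.imwrite("pics/w1.png",c["image"][:,:,::-1])
comps(c); go(358.7,302.4,15,11.7)
E
```

```text
3.85 [357.9 301.6 118.7] 11.7
[575. 295.] 26794 zt 13.1 top (array([530.6, 280.5]), array([205. , 104.8]), -64.2) zmed 12.6
[323. 246.] 7708 zt 34.6 top (array([358.9, 301.9]), array([61.2, 44.1]), -78.0) zmed 34.3
[200. 334.] 526 zt 128.8 top (array([312.6, 292.7]), array([23.2,  7.1]), -78.0) zmed 127.5
[439. 334.] 534 zt 128.5 top (array([398.9, 311.5]), array([23.5,  6.9]), 85.3) zmed 127.4
go [0.0005 0.0005 0.1049] roll -0.0009 dist 105.0 q6->~ 0.5
```

View pics/w1.png

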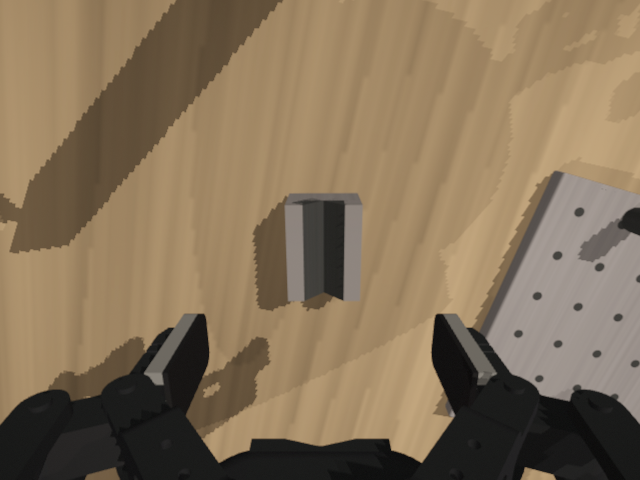

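The V-block sits centred between the fingers at (323,246), with its groove running along tool x. Descending to grip.

{"op": "carry_out", "data": {
  "moves": [
    [0,0,0.025,0],
    [0,0,0.05,0],
    [0.0005,0.0005,0.075,0],
    [0.0005,0.0005,0.095,0],
    [0.0005,0.0005,0.105,0],
    [0.0005,0.0005,0.106,0],
    [0.0005,0.0005,0.106,0]
  ]
}}

```text
t: 4.6
eef_pos: [359.7, 304.0, 15.1]
tool_rot: [0.631, 0.776, 0.0, 0.0]
contact_force: [0.5, 0.6, 0.6]
opening: 85.1
gripper_force: 0.0
```

{"op": "carry_out", "data": {
  "moves": [
    [0,0,0,0],
    [0,0,0,0],
    [0,0,0,0],
    [0,0,0,0],
    [0,0,0,0],
    [0,0,0,0],
    [0,0,0,0],
    [0,0,0,0]
  ],
  "hand": 0.03,
  "force": 60
}}

```text
t: 5.4
eef_pos: [359.3, 304.2, 15.1]
tool_rot: [0.631, 0.776, 0.0, 0.0]
contact_force: [-2.3, -2.2, 15.3]
opening: 43.4
gripper_force: 59.8
```

{"op": "carry_out", "data": {
  "moves": [
    [0,0,-0.01,0],
    [0,0,-0.025,0],
    [0,0,-0.045,0],
    [0,0,-0.065,0],
    [0,0,-0.08,0],
    [0,0,-0.08,0],
    [0,0,-0.08,0]
  ]
}}

```text
t: 6.1
eef_pos: [359.1, 304.0, 94.4]
tool_rot: [0.631, 0.776, 0.0, 0.0]
contact_force: [0.3, -0.1, -4.2]
opening: 42.8
gripper_force: 63.4
```

```bash
cat >> h.py <<'E'
def held(lo,hi,box=(250,390,100,330)):
    """component top between lo..hi in wrist view; returns centre in world and in tool axes"""
    o=robot.get_obs(); c=robot.read_camera("wrist"); w=pts(c)
    m=np.zeros((480,640),bool); m[box[2]:box[3],box[0]:box[1]]=1
    m&=(w[...,2]>lo)&(w[...,2]<hi); q=w[m]; r=rect(q[:,:2]); z=np.median(q[:,2])
    M=R.from_quat(o["tool_rot"]).as_matrix()
    print("t",o["t"],"tcp",o["eef_pos"].round(1),"ang",yawd(o).round(1),"F",o["contact_force"].round(1),"open",o["opening"].round(1))
    print("obj",r,"z",z.round(1),"tool xy",(M.T@(np.r_[r[0],z]-o["eef_pos"])).round(1),m.sum())
    return c
E
python3 - <<'E'
from h import *
c=held(108,122); cv2.imwrite("pics/w2.png",c["image"][:,:,::-1])
go(540.1,277.3,95,-4)
E
```

```text
Traceback (most recent call last):
  File "h.py", line 42, in held
    print("t",o["t"],"tcp",o["eef_pos"].round(1),"ang",yawd(o).round(1),"F",o["contact_force"].round(1),"open",o["opening"].round(1))
                                                                                                               ^^^^^^^^^^^^^^^^^^
AttributeError: 'float' object has no attribute 'round'
```

```bash
sed -i 's/o\["opening"\].round(1)/round(float(o["opening"]),1)/' h.py
python3 - <<'E'
from h import *
c=held(105,125); cv2.imwrite("pics/w2.png",c["image"][:,:,::-1])
go(540.1,277.3,95,-4)
E
```

```text
t 6.15 tcp [358.8 303.8  94. ] ang 11.7 F [-0.2  0.3 -4.2] open 43.3
obj (array([354.6, 321.8]), array([48.2, 20.8]), 11.6) z 112.1 tool xy [ 18.5  -0.4 -18.1] 6255
go [-0.0628  0.1723 -0.0014] roll 0.2748 dist 183.0 q6->~ 0.54
```

View pics/w2.png

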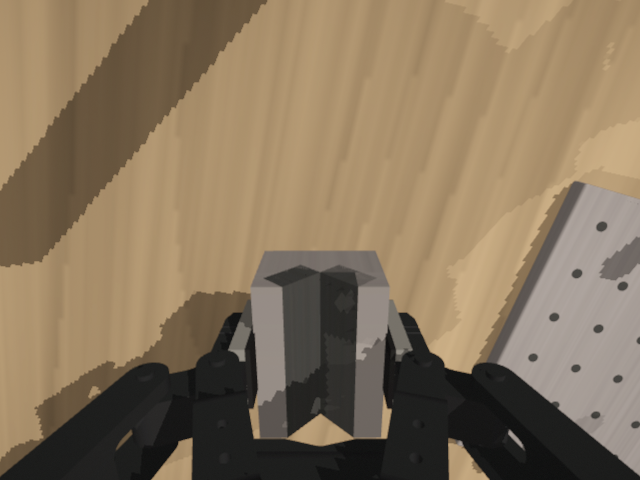

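{"op": "carry_out", "data": {
  "moves": [
    [-0.008,0.02,0,0.03],
    [-0.017,0.045,0,0.08],
    [-0.026,0.07,0,0.12],
    [-0.036,0.1,0,0.17],
    [-0.045,0.125,0,0.21],
    [-0.054,0.15,0,0.25],
    [-0.0628,0.168,0,0.275],
    [-0.0628,0.1723,0,0.275],
    [-0.0628,0.1723,0,0.275],
    [-0.0628,0.1723,0,0.275]
  ]
}}

```text
t: 7.2
eef_pos: [539.3, 277.4, 93.4]
tool_rot: [0.731, 0.682, -0.001, -0.0]
contact_force: [-0.6, -0.4, -5.0]
opening: 43.0
gripper_force: 63.2
```

```bash
python3 - <<'E'
from h import *
c=held(105,125,(250,390,100,450)); cv2.imwrite("pics/w3.png",c["image"][:,:,::-1])
w=pts(c); m=((w[...,2]>36)&(w[...,2]<50)).astype(np.uint8)
n,l,s,ce=cv2.connectedComponentsWithStats(m)
for i in range(1,n):
    if s[i,4]>60: print(ce[i].round(1),s[i,4],np.nanmean(w[l==i],0).round(1),np.nanmax(w[l==i],0).round(1),np.nanmin(w[l==i],0).round(1))
m=((w[...,2]>8)&(w[...,2]<16)); print(rect(w[m][:,:2]))
E
```

```text
t 7.2 tcp [539.3 277.4  93.4] ang -4.0 F [-0.6 -0.4 -5. ] open 43.0
obj (array([538.5, 275.4]), array([61.6, 48.2]), 86.0) z 112.3 tool xy [ -2.1  -0.7 -18.9] 17637
[323.6 111.5] 1012 [545.9 357.2  42.5] [553.7 365.   44.7] [538.1 349.3  40.3]
(array([640.4, 264.5]), array([365.9, 185.4]), -29.1)
```

View pics/w3.png

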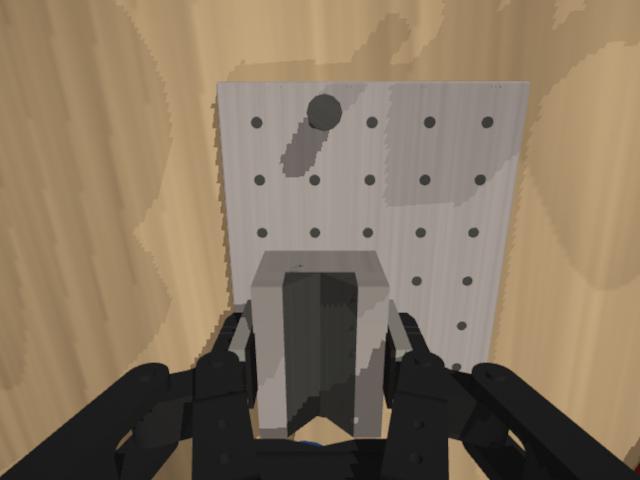

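The V-block in hand (320,345) is level and aligned between the posts, with the far post at (324,111). It needs to shift about +2 mm in x and y, then go down.

{"op": "carry_out", "data": {
  "moves": [
    [0.0021,0.0013,0.015,0],
    [0.0021,0.0013,0.032,0],
    [0.0021,0.0013,0.048,0],
    [0.0021,0.0013,0.058,0],
    [0.0021,0.0013,0.063,0],
    [0.0021,0.0013,0.065,0],
    [0.0021,0.0013,0.065,0],
    [0.0021,0.0013,0.065,0]
  ]
}}

```text
t: 8.05
eef_pos: [542.3, 279.8, 29.8]
tool_rot: [0.731, 0.682, 0.0, 0.0]
contact_force: [-0.4, -0.2, -3.8]
opening: 42.8
gripper_force: 63.2
```

```bash
python3 - <<'E'
from h import *
c=held(40,55,(250,390,200,450))
w=pts(c); m=((w[...,2]>36)&(w[...,2]<46)).astype(np.uint8); m[150:]=0
n,l,s,ce=cv2.connectedComponentsWithStats(m)
for i in range(1,n):
    if s[i,4]>60: print(ce[i].round(1),s[i,4],np.nanmean(w[l==i],0).round(1),np.nanmax(w[l==i],0).round(1),np.nanmin(w[l==i],0).round(1))
m=((w[...,2]>8)&(w[...,2]<16)); m[260:]=0; q=w[m]; print("edge y max",q[:,1].max(), rect(q[:,:2]))
E
```

```text
t 8.05 tcp [542.3 279.8  29.8] ang -4.0 F [-0.4 -0.2 -3.8] open 42.8
obj (array([541.5, 277.5]), array([62. , 48.6]), 85.9) z 48.4 tool xy [ -2.3  -0.7 -18.7] 18531
[315.4 120.8] 2303 [546.  357.3  42.5] [553.8 364.9  44.6] [538.1 349.2  40. ]
edge y max 375.6335325864922 (array([569.6, 335.4]), array([160.8,  70.3]), -3.9)
```

{"op": "carry_out", "data": {
  "moves": [
    [0,-0.0012,0,0],
    [0,-0.0012,0.001,0],
    [0,-0.0012,0.002,0],
    [0,-0.0012,0.0025,0],
    [0,-0.0012,0.0025,0]
  ]
}}

```text
t: 8.6
eef_pos: [540.8, 279.7, 27.2]
tool_rot: [0.731, 0.682, 0.0, 0.0]
contact_force: [-3.2, -0.2, 4.1]
opening: 43.1
gripper_force: 64.0
```

{"op": "carry_out", "data": {
  "moves": [
    [0,0,0,0],
    [0,0,0,0],
    [0,0,0,0],
    [0,0,0,0],
    [0,0,0,0],
    [0,0,-0.02,0],
    [0,0,-0.05,0],
    [0,0,-0.09,0],
    [0,0,-0.13,0],
    [0,0,-0.16,0],
    [0,0,-0.16,0]
  ],
  "hand": 0.085
}}

```text
t: 9.7
eef_pos: [542.9, 280.7, 191.2]
tool_rot: [0.731, 0.682, 0.003, 0.001]
contact_force: [-0.2, -0.1, -0.3]
opening: 85.1
gripper_force: 0.0
```

```bash
python3 - <<'E'
from h import *
c=held(43,55,(200,450,50,450)); w=pts(c)
m=((w[...,2]>36)&(w[...,2]<43.9)).astype(np.uint8)
n,l,s,ce=cv2.connectedComponentsWithStats(m)
for i in range(1,n):
    if s[i,4]>60: print(ce[i].round(1),s[i,4],np.nanmean(w[l==i],0).round(1))
cv2.imwrite("pics/w4.png",c["image"][:,:,::-1])
go(697.5,-14.6,190,-73); go(640,120,190,-40)
E
```

```text
t 9.7 tcp [542.9 280.7 191.2] ang -4.0 F [-0.2 -0.1 -0.3] open 85.1
obj (array([539.9, 277.8]), array([174.3,  44. ]), 86.1) z 46.2 tool xy [ -3.5  -3.7 145. ] 3042
[315.7 117.5] 409 [545.9 357.3  42.4]
[315.5 224.6] 1723 [540.  280.3  39.9]
[316.6 322. ] 316 [535.  199.2  41.7]
go [-0.2832  0.1758 -0.001 ] roll 1.2041 dist 333.0 q6->~ 1.25
go [-0.1529  0.1091 -0.0009] roll 0.6281 dist 188.0 q6->~ 0.88
```

View pics/w4.png

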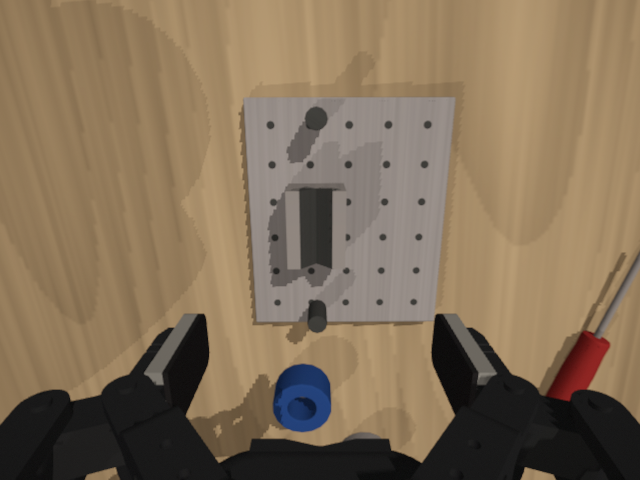

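The V-block stands upright on the plate between the posts (316,118) and (317,316). Next, the bar.

{"op": "carry_out", "data": {
  "moves": [
    [-0.023,0.015,0,0.1],
    [-0.047,0.029,0,0.2],
    [-0.07,0.044,0,0.3],
    [-0.095,0.059,0,0.4],
    [-0.118,0.073,0,0.5],
    [-0.142,0.088,0,0.6],
    [-0.165,0.103,0,0.7],
    [-0.189,0.117,0,0.8],
    [-0.212,0.132,0,0.9],
    [-0.236,0.147,0,1.0],
    [-0.26,0.161,0,1.1],
    [-0.283,0.176,0,1.204],
    [-0.283,0.176,0,1.204],
    [-0.283,0.176,0,1.204]
  ]
}}

```text
t: 11.15
eef_pos: [695.9, -15.3, 185.2]
tool_rot: [0.989, 0.148, -0.001, -0.0]
contact_force: [0.1, 0.4, 0.3]
opening: 85.0
gripper_force: 0.0
```

```bash
python3 - <<'E'
from h import *
c=held(6,40,(205,435,80,440)); np.savez("w5.npz",**c)
o=robot.get_obs(); hsv=cv2.cvtColor(c["image"],cv2.COLOR_RGB2HSV); w=pts(c)
m=(w[...,2]>7)&(w[...,2]<30); m[:,:210]=0;m[:,430:]=0
q=w[m]; print(rect(q[:,:2]), q.min(0),q.max(0))
cv2.imwrite("pics/w5.png",c["image"][:,:,::-1])
E
```

```text
t 11.15 tcp [695.9 -15.3 185.2] ang -73.0 F [0.1 0.4 0.3] open 85.0
obj (array([622.5,  -7.6]), array([332.8, 126.6]), 13.6) z 25.1 tool xy [-67.6 -28.7 160.3] 9617
(array([627.6,  -7.1]), array([343.8, 124.3]), 13.2) [446.41266838 -89.7104406    7.01373788] [780.65523928  92.71231178  29.99999407]
```

```bash
python3 - <<'E'
from h import *
c=dict(np.load("w5.npz")); comps(c,5,60)
w=pts(c); m=((w[...,2]>4)&(w[...,2]<60)).astype(np.uint8); n,l,s,ce=cv2.connectedComponentsWithStats(m)
for i in range(1,n):
    q=w[l==i]
    if s[i,4]>500 and np.hypot(*(q.mean(0)[:2]-[697,-15]))<15:
        r=rect(q[:,:2]); print("bar all",r); t=q[q[:,2]>20]; r=rect(t[:,:2]); print("upper",r, np.median(q[:,2]),q[:,2].max())
        go(r[0][0],r[0][1],15,r[2])
E
```

```text
[180.  62.] 5339 zt 25.5 top (array([772. , 107.1]), array([90. , 21.3]), 71.7) zmed 24.7
[534. 156.] 2532 zt 51.3 top (array([ 786.6, -148.7]), array([46.2, 18.4]), 5.4) zmed 53.9
[ 31. 274.] 10661 zt 13.0 top (array([561.4, 207.9]), array([162.3,  59.4]), -2.3) zmed 12.4
[322. 212.] 3180 zt 25.8 top (array([699.7, -14.8]), array([75.9, 20.6]), -73.6) zmed 25.1
[628. 269.] 1263 zt 26.2 top (array([ 721.5, -273.9]), array([41.7,  9.5]), 30.7) zmed 27.1
[240. 339.] 3466 zt 32.6 top (array([571.2,  18.7]), array([54. , 51.2]), 15.8) zmed 32.2
[121. 356.] 1776 zt 32.4 top (array([523.6, 117.9]), array([53. , 24.2]), -35.4) zmed 32.1
[318. 422.] 1543 zt 32.3 top (array([505.2, -72.2]), array([34.7, 30.7]), -88.7) zmed 32.1
[234. 442.] 854 zt 31.3 top (array([457.5,   1.4]), array([30.7, 12. ]), -50.4) zmed 31.6
[536. 475.] 300 zt 30.3 top (array([ 511.4, -278.7]), array([20.8, 13. ]), 41.3) zmed 30.2
bar all (array([699.3, -14.9]), array([75.9, 25.6]), -73.1)
upper (array([699.3, -14.9]), array([75.9, 23.3]), -73.1) 24.241242720395434 28.434237406519287
go [0.0037 0.0015 0.1705] roll 0.0029 dist 171.0 q6->~ 1.25
```

```bash
python3 - <<'E'
from h import *
for f,z in (("w1",118.7),("w5",185.2),("wB",260)):
    c=dict(np.load(f+".npz")); w=pts(c); 
    for a,b in ((150,210),(430,490)):
        r=w[300:380,a:b,2]; r=r[r>z-30]; print(f,np.percentile(r,[0,2,10,50]).round(1)-z)
E
```

```text
w1 [ 1.9  4.6  8.7 21.8]
w1 [ 1.9  4.4  8.5 21.6]
w5 [ 2.2  4.5  8.5 21.6]
w5 [ 1.8  4.4  8.6 21.6]
wB [ 2.   4.4  8.6 21.7]
wB [ 1.9  4.3  8.6 21.7]
```

{"op": "carry_out", "data": {
  "moves": [
    [0.0037,0.0015,0.02,0],
    [0.0037,0.0015,0.045,0],
    [0.0037,0.0015,0.07,0],
    [0.0037,0.0015,0.095,0],
    [0.0037,0.0015,0.12,0],
    [0.0037,0.0015,0.135,0],
    [0.0037,0.0015,0.135,0],
    [0.0037,0.0015,0.135,0]
  ]
}}

```text
t: 12.0
eef_pos: [700.7, -14.8, 52.3]
tool_rot: [0.989, 0.148, 0.0, -0.0]
contact_force: [-0.1, -0.2, -0.1]
opening: 85.1
gripper_force: 0.0
```

```bash
python3 - <<'E'
from h import *
c=held(6,40,(215,425,100,440)); np.savez("w6.npz",**c); o=robot.get_obs()
w=pts(c); m=((w[...,2]>4)&(w[...,2]<40)).astype(np.uint8); n,l,s,ce=cv2.connectedComponentsWithStats(m)
for i in range(1,n):
    q=w[l==i]
    if s[i,4]>500 and np.hypot(*(q.mean(0)[:2]-[698,-15]))<25:
        r=rect(q[:,:2]); print("bar all",r,ce[i]); go(r[0][0],r[0][1],15,r[2])
E
```

```text
t 12.0 tcp [700.7 -14.8  52.3] ang -72.9 F [-0.1 -0.2 -0.1] open 85.1
obj (array([668.4,   2.3]), array([140.6,  68.5]), -27.7) z 24.1 tool xy [-25.8 -25.8  28.2] 9050
bar all (array([699.2, -15.1]), array([76. , 26.4]), -73.5) [320.18154192 290.44085537]
go [-0.0019 -0.0005  0.0379] roll 0.0094 dist 38.0 q6->~ 1.26
```

{"op": "carry_out", "data": {
  "moves": [
    [-0.0015,-0.0005,0.015,0.009],
    [-0.0015,-0.0005,0.03,0.009],
    [-0.0015,-0.0005,0.04,0.009],
    [-0.0015,-0.0005,0.046,0.009],
    [-0.0015,-0.0005,0.046,0.009],
    [-0.0015,-0.0005,0.046,0.009]
  ]
}}

```text
t: 12.65
eef_pos: [699.0, -15.3, 5.7]
tool_rot: [0.99, 0.143, -0.0, -0.0]
contact_force: [-0.3, 0.2, 0.8]
opening: 85.0
gripper_force: 0.0
```

{"op": "carry_out", "data": {
  "moves": [
    [0,0,0,0],
    [0,0,0,0],
    [0,0,0,0],
    [0,0,0,0],
    [0,0,0,0]
  ],
  "hand": 0.06,
  "force": 50
}}

```text
t: 13.15
eef_pos: [699.4, -15.2, 6.6]
tool_rot: [0.99, 0.143, 0.001, 0.0]
contact_force: [-2.2, 0.8, 6.2]
opening: 75.1
gripper_force: 59.4
```

{"op": "carry_out", "data": {
  "moves": [
    [0,0,-0.005,0],
    [0,0,-0.02,0],
    [0,0,-0.045,0],
    [0,0,-0.07,0],
    [0,0,-0.095,0],
    [0,0,-0.11,0],
    [0,0,-0.11,0],
    [0,0,-0.11,0]
  ]
}}

```text
t: 13.95
eef_pos: [698.7, -15.3, 115.6]
tool_rot: [0.99, 0.143, -0.0, -0.0]
contact_force: [0.2, 0.2, -4.3]
opening: 74.6
gripper_force: 61.0
```

```bash
python3 - <<'E'
from h import *
c=held(108,150,(200,440,250,450)); cv2.imwrite("pics/w6.png",c["image"][:,:,::-1])
go(540.4,277.4,118,86.0)
E
```

```text
t 13.95 tcp [698.7 -15.3 115.6] ang -73.5 F [ 0.2  0.2 -4.3] open 74.6
obj (array([699.4, -14.5]), array([87.7, 25. ]), -73.5) z 133.1 tool xy [  0.9  -0.5 -17.5] 17757
go [-0.0683 -0.3254 -0.0029] roll 0.3576 dist 332.0 q6->~ 2.11
```

View pics/w6.png

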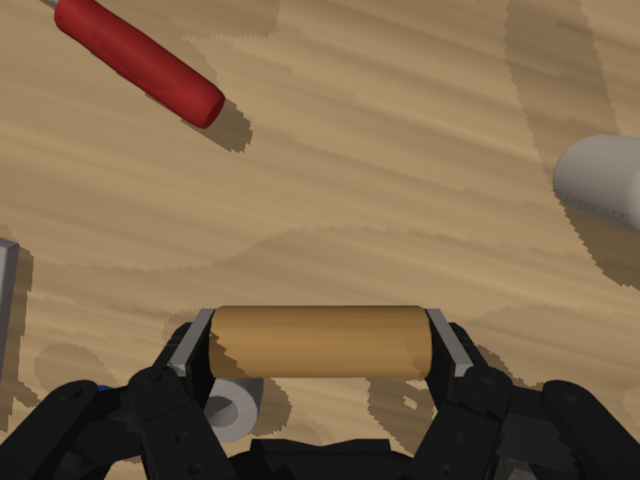

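The bar is held level end to end (320,340). Carrying it over the V-block.

{"op": "carry_out", "data": {
  "moves": [
    [-0.004,-0.02,0,0.02],
    [-0.01,-0.05,0,0.05],
    [-0.017,-0.08,0,0.09],
    [-0.024,-0.115,0,0.125],
    [-0.031,-0.15,0,0.16],
    [-0.039,-0.185,0,0.2],
    [-0.046,-0.22,0,0.24],
    [-0.053,-0.255,0,0.28],
    [-0.06,-0.285,0,0.32],
    [-0.065,-0.31,0,0.35],
    [-0.0683,-0.3254,0,0.3576],
    [-0.0683,-0.3254,0,0.3576],
    [-0.0683,-0.3254,0,0.3576]
  ]
}}

```text
t: 15.3
eef_pos: [540.6, 277.2, 114.8]
tool_rot: [0.999, -0.034, -0.001, 0.0]
contact_force: [0.0, -0.6, -3.6]
opening: 74.7
gripper_force: 60.8
```

```bash
python3 - <<'E'
from h import *
c=held(108,150,(205,435,250,450)); np.savez("w7.npz",**c);cv2.imwrite("pics/w7.png",c["image"][:,:,::-1])
o=robot.get_obs(); w=pts(c); M=R.from_quat(o["tool_rot"]).as_matrix()
for lo,hi in ((44.5,50),(38,44)):
    m=((w[...,2]>lo)&(w[...,2]<hi)).astype(np.uint8)
    n,l,s,ce=cv2.connectedComponentsWithStats(m)
    for i in range(1,n):
        if s[i,4]>60: print(lo,ce[i].round(1),s[i,4],np.nanmean(w[l==i],0).round(1),rect(w[l==i][:,:2]))
E
```

```text
t 15.3 tcp [540.6 277.2 114.8] ang -93.9 F [ 0.  -0.6 -3.6] open 74.7
obj (array([541.4, 277.2]), array([84.3, 25.1]), 86.2) z 132.1 tool xy [  0.8  -0.1 -17.3] 16760
44.5 [319.  234.9] 2338 [557.  276.7  46.3] (array([556.2, 276.7]), array([60.1, 13.1]), 86.3)
44.5 [318.5 289.6] 2210 [524.8 279.2  46.2] (array([525. , 278.9]), array([60. , 13.7]), 86.9)
38 [319.  222.7] 317 [562.4 276.3  41.1] (array([562.4, 276.3]), array([59.7,  0.8]), 86.2)
38 [178.  258.9] 647 [547.1 356.4  42.1] (array([546.5, 357.1]), array([15.9, 15.2]), -48.2)
38 [318.9 249.4] 692 [546.9 277.4  41. ] (array([546.8, 277.3]), array([59.9,  7.3]), 86.1)
38 [461.4 258.6] 646 [536.3 198.3  42.1] (array([535.7, 197.9]), array([15.7, 15.4]), 36.5)
38 [318.9 271.3] 1446 [533.8 278.4  41.1] (array([534. , 278.1]), array([60.1,  8.9]), 86.5)
```

View pics/w7.png

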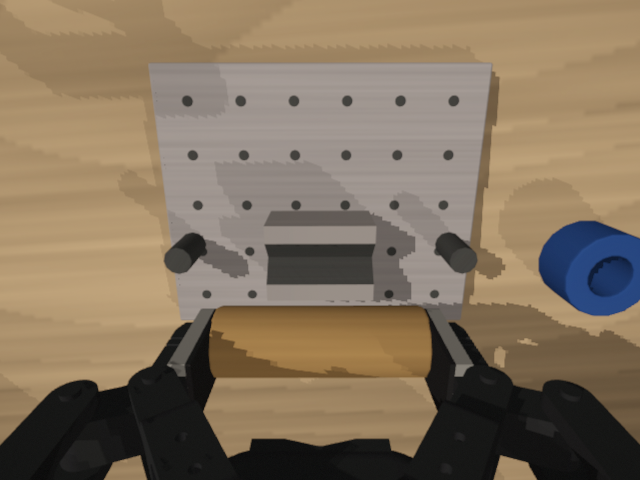

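{"op": "carry_out", "data": {
  "moves": [
    [-0.0004,-0.0005,0.015,0],
    [-0.0004,-0.0005,0.032,0],
    [-0.0004,-0.0005,0.046,0],
    [-0.0004,-0.0005,0.054,0],
    [-0.0004,-0.0005,0.056,0],
    [-0.0004,-0.0005,0.056,0],
    [-0.0004,-0.0005,0.056,0]
  ]
}}

```text
t: 16.05
eef_pos: [541.1, 278.0, 60.2]
tool_rot: [0.999, -0.035, 0.0, -0.0]
contact_force: [-0.3, 0.4, -3.5]
opening: 74.6
gripper_force: 60.8
```

```bash
python3 - <<'E'
from h import *
c=held(54,95,(205,435,250,450)); np.savez("w8.npz",**c)
w=pts(c); m=np.zeros((480,640),bool); m[250:450,215:425]=1
q=w[m&(w[...,2]>70)]; print("bar crest z",np.percentile(q[:,2],98)); k=q[q[:,2]>np.percentile(q[:,2],98)-.6]; print(k.mean(0))
m=(w[...,2]>44.5)&(w[...,2]<50); m[330:]=0; print(rect(w[m][:,:2]), w[m].mean(0))
E
```

```text
t 16.05 tcp [541.1 278.   60.2] ang -94.0 F [-0.3  0.4 -3.5] open 74.6
obj (array([541.9, 278.4]), array([84.9, 25.8]), 86.5) z 77.6 tool xy [  0.8  -0.4 -17.3] 16776
bar crest z 125.38948622596004
[552.58055694 277.878656   126.67448567]
(array([556.5, 276.6]), array([60.1, 13.3]), 86.0) [557.17360691 276.63992449  46.3420268 ]
```

{"op": "carry_out", "data": {
  "moves": [
    [-0.0009,0.0004,0.003,0],
    [-0.0009,0.0004,0.007,0],
    [-0.0009,0.0004,0.011,0],
    [-0.0009,0.0004,0.013,0],
    [-0.0009,0.0004,0.0135,0],
    [-0.0009,0.0004,0.0135,0]
  ]
}}

```text
t: 16.7
eef_pos: [540.3, 277.7, 46.4]
tool_rot: [0.999, -0.035, 0.0, -0.0]
contact_force: [2.6, -0.5, -1.4]
opening: 74.9
gripper_force: 61.4
```

{"op": "carry_out", "data": {
  "moves": [
    [0.0003,0,0.0005,0],
    [0.0003,0,0.001,0],
    [0.0003,0,0.001,0]
  ]
}}

```text
t: 17.0
eef_pos: [540.7, 277.7, 46.0]
tool_rot: [0.999, -0.035, 0.001, -0.0]
contact_force: [2.2, -1.6, 9.3]
opening: 75.0
gripper_force: 62.7
```

{"op": "carry_out", "data": {
  "moves": [
    [0,0,0,0],
    [0,0,0,0],
    [0,0,0,0],
    [0,0,0,0],
    [0,0,-0.02,0],
    [0,0,-0.05,0],
    [0,0,-0.09,0],
    [0,0,-0.125,0],
    [0,0,-0.14,0],
    [0,0,-0.14,0]
  ],
  "hand": 0.085
}}

```text
t: 18.0
eef_pos: [541.3, 278.1, 187.9]
tool_rot: [0.999, -0.035, 0.002, -0.001]
contact_force: [-0.5, -0.1, -0.7]
opening: 84.9
gripper_force: 0.0
```

```bash
python3 - <<'E'
from h import *
c=held(50,80,(210,430,100,450)); np.savez("w9.npz",**c);cv2.imwrite("pics/w9.png",c["image"][:,:,::-1])
w=pts(c)
for lo,hi in ((50,80),(44.3,49)):
    m=((w[...,2]>lo)&(w[...,2]<hi)).astype(np.uint8)
    n,l,s,ce=cv2.connectedComponentsWithStats(m)
    for i in range(1,n):
        if s[i,4]>100: print(lo,ce[i].round(1),s[i,4],np.nanmean(w[l==i],0).round(1),rect(w[l==i][:,:2]))
m=((w[...,2]>63)&(w[...,2]<70)); print(w[m].mean(0),w[m][:,2].max())
go(560,-80,190,0); go(430,-230,190,-42); 
E
```

```text
t 18.0 tcp [541.3 278.1 187.9] ang -94.0 F [-0.5 -0.1 -0.7] open 84.9
obj (array([541. , 278.2]), array([76.1, 25.9]), 85.5) z 63.5 tool xy [ -0.7   0.2 124.4] 4038
50 [320.6 230.9] 4038 [543.3 277.9  62.4] (array([541. , 278.2]), array([76.1, 25.9]), 85.5)
44.3 [321.2 205.1] 1224 [557.7 276.5  46.4] (array([557.6, 276.6]), array([60. , 10.4]), 86.3)
44.3 [321. 253.] 564 [521.5 279.1  46.4] (array([521.3, 279.2]), array([59.7,  6. ]), 85.7)
[541.07485796 278.05676047  64.76247863] 67.67049542473885
go [ 0.0444  0.3555 -0.0041] roll 1.501 dist 358.0 q6->~ 3.0
go [-0.0748  0.5142 -0.0044] roll -0.9075 dist 520.0 q6->~ 0.24
```

View pics/w9.png

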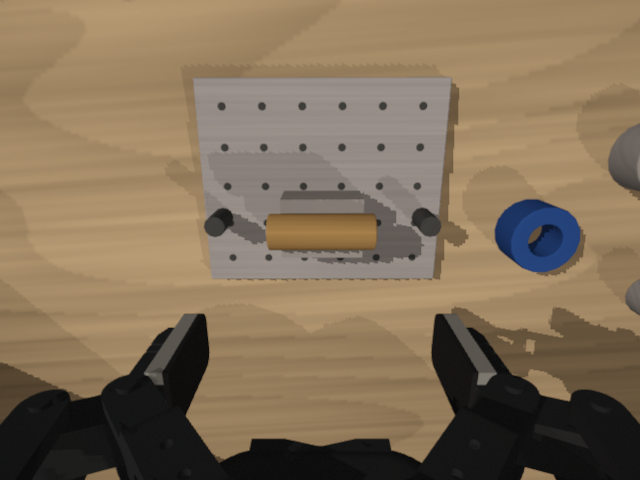

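The bar lies centred in the groove at (320,231), about 1 mm off the V-block centre. Next, the block.

```bash
python3 - <<'E'
from h import *
for p in ((560,60),(520,-120),(362.2,-256)): go(*p,190,48)
E
```

```text
go [ 0.0346  0.2159 -0.0039] roll 0.6633 dist 219.0 q6->~ 2.41
go [ 0.0073  0.3982 -0.0042] roll 0.6633 dist 398.0 q6->~ 2.08
go [-0.1407  0.5449 -0.0045] roll 0.6633 dist 563.0 q6->~ 1.69
```

{"op": "carry_out", "data": {
  "moves": [
    [0.006,0.036,0,0],
    [0.012,0.072,0,0.05],
    [0.018,0.108,0,0.1],
    [0.024,0.144,0,0.15],
    [0.03,0.18,0,0.2],
    [0.0346,0.216,0,0.25],
    [0.029,0.252,0,0.3],
    [0.024,0.288,0,0.35],
    [0.018,0.324,0,0.4],
    [0.013,0.36,0,0.46],
    [0.007,0.398,0,0.52],
    [-0.02,0.425,0,0.57],
    [-0.047,0.452,0,0.61],
    [-0.074,0.479,0,0.64],
    [-0.1,0.505,0,0.663],
    [-0.125,0.53,0,0.663],
    [-0.1407,0.545,0,0.663],
    [-0.1407,0.545,0,0.663],
    [-0.1407,0.545,0,0.663]
  ]
}}

```text
t: 19.95
eef_pos: [361.2, -256.2, 184.5]
tool_rot: [0.933, -0.359, -0.001, -0.0]
contact_force: [-0.2, -0.5, -0.8]
opening: 85.2
gripper_force: 0.0
```

```bash
python3 - <<'E'
from h import *
c=held(37,50,(210,430,100,330)); go(362.2,-256,18,48)
o=robot.get_obs(); print(o["qpos"].round(2))
E
```

```text
t 19.95 tcp [ 361.2 -256.2  184.5] ang -132.1 F [-0.2 -0.5 -0.8] open 85.2
obj (array([ 363.1, -256.6]), array([49.9, 30.3]), 48.0) z 40.4 tool xy [  1.9  -0.9 144.1] 2708
go [ 0.0006 -0.0003  0.1667] roll -0.0003 dist 167.0 q6->~ 1.69
[-0.68  0.27  2.11  0.    0.75  1.62]
```

{"op": "carry_out", "data": {
  "moves": [
    [0.0015,-0.0007,0.025,0],
    [0.0015,-0.0007,0.055,0],
    [0.0015,-0.0007,0.085,0],
    [0.0015,-0.0007,0.115,0],
    [0.0015,-0.0007,0.14,0],
    [0.0015,-0.0007,0.158,0],
    [0.0015,-0.0007,0.1665,0],
    [0.0015,-0.0007,0.1665,0],
    [0.0015,-0.0007,0.1665,0]
  ]
}}

```text
t: 20.9
eef_pos: [363.7, -256.6, 19.1]
tool_rot: [0.934, -0.358, 0.0, 0.0]
contact_force: [0.4, -0.3, 0.6]
opening: 84.7
gripper_force: 0.0
```

{"op": "carry_out", "data": {
  "moves": [
    [0,0,0,0],
    [0,0,0,0],
    [0,0,0,0],
    [0,0,0,0],
    [0,0,0,0],
    [0,0,0,0],
    [0,0,0,0]
  ],
  "hand": 0.035,
  "force": 60
}}

```text
t: 21.6
eef_pos: [363.7, -257.1, 19.7]
tool_rot: [0.934, -0.358, 0.001, 0.0]
contact_force: [-1.4, 2.3, 16.7]
opening: 49.2
gripper_force: 59.8
```

{"op": "carry_out", "data": {
  "moves": [
    [0,0,-0.005,0],
    [0,0,-0.02,0],
    [0,0,-0.045,0],
    [0,0,-0.07,0],
    [0,0,-0.09,0],
    [0,0,-0.1,0],
    [0,0,-0.1,0],
    [0,0,-0.1,0]
  ]
}}

```text
t: 22.4
eef_pos: [363.1, -256.7, 118.4]
tool_rot: [0.934, -0.358, -0.0, -0.0]
contact_force: [0.2, 0.6, -4.4]
opening: 49.1
gripper_force: 63.6
```

```bash
python3 - <<'E'
from h import *
c=held(134,150,(240,400,200,450)); np.savez("w10.npz",**c);cv2.imwrite("pics/w10.png",c["image"][:,:,::-1])
for p in ((500,-120),(560,60),(602.2,273.6)): go(*p,120,86)
E
```

```text
t 22.4 tcp [ 363.1 -256.7  118.4] ang -132.0 F [ 0.2  0.6 -4.4] open 49.1
obj (array([ 362.2, -255.9]), array([53.5, 31.9]), 47.8) z 139.2 tool xy [ -1.2   0.  -20.8] 13236
go [ 0.0106 -0.1931 -0.002 ] roll -0.663 dist 193.0 q6->~ 1.41
go [-0.0652 -0.3671 -0.0019] roll -0.663 dist 373.0 q6->~ 1.75
go [-0.1768 -0.5541 -0.0018] roll -0.663 dist 582.0 q6->~ 2.07
```

View pics/w10.png

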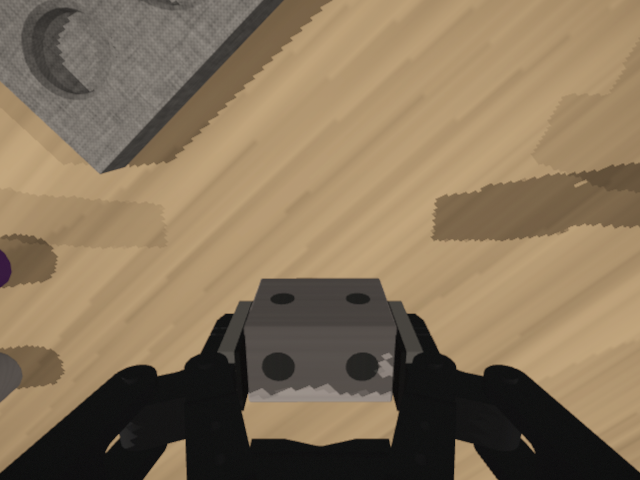

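The block is held upright and square (320,340). Carrying it behind the V-block.

{"op": "carry_out", "data": {
  "moves": [
    [0.002,-0.025,0,-0.03],
    [0.004,-0.06,0,-0.07],
    [0.006,-0.095,0,-0.12],
    [0.008,-0.13,0,-0.17],
    [0.01,-0.165,0,-0.22],
    [0.0106,-0.193,0,-0.27],
    [-0.004,-0.228,0,-0.32],
    [-0.02,-0.263,0,-0.37],
    [-0.035,-0.297,0,-0.42],
    [-0.05,-0.332,0,-0.47],
    [-0.065,-0.367,0,-0.52],
    [-0.085,-0.4,0,-0.57],
    [-0.105,-0.433,0,-0.61],
    [-0.125,-0.466,0,-0.64],
    [-0.145,-0.5,0,-0.663],
    [-0.161,-0.528,0,-0.663],
    [-0.172,-0.546,0,-0.663],
    [-0.1768,-0.554,0,-0.663],
    [-0.1768,-0.554,0,-0.663],
    [-0.1768,-0.554,0,-0.663]
  ]
}}

```text
t: 24.45
eef_pos: [602.0, 272.1, 118.2]
tool_rot: [0.999, -0.035, -0.001, 0.0]
contact_force: [0.5, -0.7, -4.9]
opening: 49.1
gripper_force: 63.7
```

```bash
python3 - <<'E'
from h import *
c=held(134,150,(252,388,200,450)); np.savez("w11.npz",**c);cv2.imwrite("pics/w11.png",c["image"][:,:,::-1])
w=pts(c)
for lo,hi in ((50,80),(44.3,49),(8,16)):
    m=((w[...,2]>lo)&(w[...,2]<hi)).astype(np.uint8)
    n,l,s,ce=cv2.connectedComponentsWithStats(m)
    for i in range(1,n):
        if s[i,4]>100: print(lo,ce[i].round(1),s[i,4],np.nanmean(w[l==i],0).round(1),rect(w[l==i][:,:2]))
go(602.2,273.6,None,86)
E
```

```text
t 24.45 tcp [602.  272.1 118.2] ang -94.0 F [ 0.5 -0.7 -4.9] open 49.1
obj (array([601. , 272.7]), array([46.8, 31.7]), 86.1) z 138.8 tool xy [ -1.1  -0.5 -20.7] 11253
8 [318.  235.5] 37023 [605.6 273.2  12.4] (array([589.7, 273.9]), array([190.1, 113. ]), 86.2)
8 [546.5 324.5] 655 [530.9 120.8  12.1] (array([526.1, 118. ]), array([53.2, 23.3]), -43.5)
8 [575.5 353.3] 243 [506.4  97.8  12.4] (array([506.9,  98.3]), array([20.5,  6.7]), -47.7)
go [-0.     -0.0017 -0.    ] roll -0.0008 dist 2.0 q6->~ 2.07
```

{"op": "carry_out", "data": {
  "moves": [
    [0.0012,-0.0013,0.02,0],
    [0.0012,-0.0013,0.04,0],
    [0.0012,-0.0013,0.058,0],
    [0.0012,-0.0013,0.072,0],
    [0.0012,-0.0013,0.08,0],
    [0.0012,-0.0013,0.082,0],
    [0.0012,-0.0013,0.082,0],
    [0.0012,-0.0013,0.082,0]
  ]
}}

```text
t: 25.3
eef_pos: [604.3, 274.6, 37.6]
tool_rot: [0.999, -0.035, 0.0, -0.0]
contact_force: [0.2, 0.3, -3.5]
opening: 49.2
gripper_force: 63.8
```

```bash
python3 - <<'E'
from h import *
c=held(48,62,(252,388,200,420)); w=pts(c)
m=((w[...,2]>8)&(w[...,2]<16)); m[300:]=0; print("plate",rect(w[m][:,:2]))
go(602.2,273.6,31.6,86)
E
```

```text
t 25.3 tcp [604.3 274.6  37.6] ang -94.0 F [ 0.2  0.3 -3.5] open 49.2
obj (array([603.1, 275.1]), array([47.1, 32. ]), 86.0) z 58.2 tool xy [ -1.2  -0.4 -20.6] 12312
plate (array([624.8, 271.7]), array([190.6,  42.7]), 86.1)
go [-0.002   0.0012  0.006 ] roll 0.0001 dist 6.0 q6->~ 2.07
```

{"op": "carry_out", "data": {
  "moves": [
    [-0.0008,0.0011,0.001,0],
    [-0.0008,0.0011,0.003,0],
    [-0.0008,0.0011,0.005,0],
    [-0.0008,0.0011,0.006,0],
    [-0.0008,0.0011,0.006,0]
  ]
}}

```text
t: 25.85
eef_pos: [603.0, 273.5, 31.8]
tool_rot: [0.999, -0.035, 0.0, -0.0]
contact_force: [-4.9, -1.8, 13.8]
opening: 48.9
gripper_force: 65.8
```

Contact on the plate: Fz went from -4 to +14 N. Releasing and rising.

{"op": "carry_out", "data": {
  "moves": [
    [0,0,-0.0005,0],
    [0,0,-0.0005,0],
    [0,0,-0.0005,0],
    [0,0,-0.0005,0],
    [0,0,-0.0005,0],
    [0,0,-0.02,0],
    [0,0,-0.05,0],
    [0,0,-0.09,0],
    [0,0,-0.13,0],
    [0,0,-0.16,0],
    [0,0,-0.16,0]
  ],
  "hand": 0.085
}}

```text
t: 26.95
eef_pos: [605.1, 274.3, 195.5]
tool_rot: [0.999, -0.035, 0.003, -0.001]
contact_force: [0.4, 0.0, 0.3]
opening: 84.7
gripper_force: 0.0
```

```bash
python3 - <<'E'
from h import *
c=robot.read_camera("wrist"); np.savez("w12.npz",**c);cv2.imwrite("pics/w12.png",c["image"][:,:,::-1])
w=pts(c)
for lo,hi in ((55,80),(50.3,54),(44.3,49),(38,44)):
    m=((w[...,2]>lo)&(w[...,2]<hi)).astype(np.uint8)
    n,l,s,ce=cv2.connectedComponentsWithStats(m)
    for i in range(1,n):
        if s[i,4]>80: print(lo,ce[i].round(1),s[i,4],np.nanmean(w[l==i],0).round(1),rect(w[l==i][:,:2]))
for p in ((640,140),(571,18.5)): go(*p,130,60)
E
```

```text
55 [321.7 308.5] 2972 [544.5 277.9  62.8] (array([542.5, 277.9]), array([76. , 23.3]), 85.7)
50.3 [321.6 230.5] 2656 [602.5 273.9  52.4] (array([602.1, 274.1]), array([50.1, 30.7]), 86.5)
50.3 [321.7 291.8] 229 [553.2 277.2  52.2] (array([553.2, 277.4]), array([75. ,  1.8]), 86.1)
44.3 [330.9 209.6] 87 [616.4 266.   46.7] (array([616.5, 266. ]), array([35.1,  0.8]), 85.8)
44.3 [322.  283.6] 1062 [557.5 276.7  46.3] (array([557.2, 276.7]), array([60. , 12.2]), 86.0)
44.3 [321.9 325.5] 291 [520.6 279.3  46.4] (array([520.5, 279.3]), array([58.7,  4.3]), 86.3)
38 [321.4 207.7] 113 [616.9 273.   40.6] (array([616.8, 272.9]), array([48.8,  1.1]), 86.4)
38 [321.8 275. ] 228 [562.5 276.5  40.9] (array([562.5, 276.4]), array([59.9,  1.5]), 86.2)
38 [421.  298.8] 309 [536.7 198.1  42. ] (array([535.9, 197.8]), array([15.9, 15.3]), 12.3)
38 [223.9 299. ] 299 [547.5 356.7  42. ] (array([547.1, 357.1]), array([15.6, 14.9]), -46.3)
go [0.0449 0.1312 0.063 ] roll 0.4539 dist 152.0 q6->~ 2.31
go [-0.0154  0.2572  0.0626] roll 0.4539 dist 265.0 q6->~ 2.13
```

View pics/w12.png

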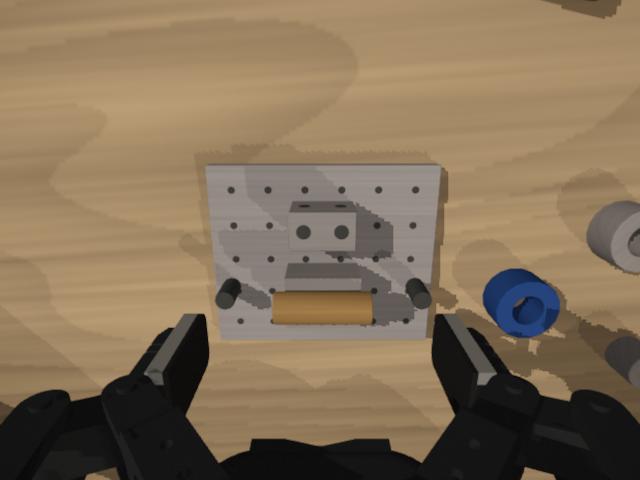

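The layout is good: block at (322,230), V-block and bar at (322,308), gap about 25 mm and centred. Next the large steel ring at (618,237), not the blue one at (521,302).

```bash
python3 - <<'E'
from h import *
for p in ((605,150),(570.5,19.2)): go(*p,150,-30)
E
```

```text
go [0.0094 0.1236 0.0429] roll -1.1169 dist 131.0 q6->~ 0.77
go [-0.0159  0.2565  0.0426] roll -1.1169 dist 260.0 q6->~ 0.56
```

{"op": "carry_out", "data": {
  "moves": [
    [0.002,0.025,0,-0.1],
    [0.004,0.05,0,-0.2],
    [0.006,0.075,0,-0.3],
    [0.008,0.1,0,-0.4],
    [0.009,0.124,0,-0.5],
    [0.005,0.146,0.006,-0.6],
    [0,0.168,0.012,-0.7],
    [-0.004,0.19,0.02,-0.8],
    [-0.008,0.212,0.028,-0.9],
    [-0.012,0.234,0.035,-1.0],
    [-0.0159,0.2565,0.0426,-1.117],
    [-0.0159,0.2565,0.0426,-1.117],
    [-0.0159,0.2565,0.0426,-1.117]
  ]
}}

```text
t: 28.3
eef_pos: [568.6, 18.4, 147.2]
tool_rot: [0.867, 0.499, -0.001, -0.0]
contact_force: [-0.4, 0.9, 0.3]
opening: 85.4
gripper_force: 0.0
```

```bash
cat >> h.py <<'E'
def ring(c,guess,lo=29,hi=36,rad=40):
    w=pts(c); m=((w[...,2]>lo)&(w[...,2]<hi)).astype(np.uint8); n,l,s,ce=cv2.connectedComponentsWithStats(m)
    for i in range(1,n):
        q=w[l==i]
        if s[i,4]>150 and np.hypot(*(np.array(rect(q[:,:2])[0])-guess))<rad:
            cc,r=cv2.minEnclosingCircle(q[:,:2].astype(np.float32)); rgb=c["image"][l==i].mean(0).round()
            print("ring",np.round(cc,1),"r",round(r,1),"z",np.median(q[:,2]).round(1),"rgb",rgb,"px",ce[i].round()); return cc
E
python3 - <<'E'
from h import *
o=robot.get_obs(); print(o["t"],o["eef_pos"].round(1),yawd(o).round(1))
c=robot.read_camera("wrist"); cv2.imwrite("pics/w13.png",c["image"][:,:,::-1]); p=ring(c,(570.5,19.2)); ring(c,(448,-6))
go(*p,25,-30)
E
```

```text
28.3 [568.6  18.4 147.2] -30.2
ring [570.2  19.7] r 26.9 z 32.4 rgb [137. 128. 121.] px [322. 234.]
ring [455.6 -10.6] r 13.9 z 32.1 rgb [124. 116. 109.] px [212. 344.]
go [0.0013 0.0008 0.1226] roll -0.0024 dist 123.0 q6->~ 0.56
```

The component under the gripper at (322,234) is grey steel with radius 26.9 mm, so it is the right ring.

{"op": "carry_out", "data": {
  "moves": [
    [0.001,0.0008,0.025,0],
    [0.001,0.0008,0.05,0],
    [0.001,0.0008,0.075,0],
    [0.001,0.0008,0.1,0],
    [0.001,0.0008,0.116,0],
    [0.001,0.0008,0.1225,0],
    [0.001,0.0008,0.1225,0],
    [0.001,0.0008,0.1225,0]
  ]
}}

```text
t: 29.15
eef_pos: [570.9, 19.5, 26.3]
tool_rot: [0.866, 0.5, 0.0, 0.0]
contact_force: [0.1, -0.0, 1.6]
opening: 85.1
gripper_force: 0.0
```

{"op": "carry_out", "data": {
  "moves": [
    [0,0,0,0],
    [0,0,0,0],
    [0,0,0,0],
    [0,0,0,0],
    [0,0,0,0],
    [0,0,0,0],
    [0,0,0,0]
  ],
  "hand": 0.04,
  "force": 60
}}

```text
t: 29.85
eef_pos: [571.0, 19.1, 27.2]
tool_rot: [0.866, 0.5, 0.001, 0.0]
contact_force: [-4.5, 0.2, 20.2]
opening: 52.2
gripper_force: 58.8
```

{"op": "carry_out", "data": {
  "moves": [
    [0,0,-0.005,0],
    [0,0,-0.02,0],
    [0,0,-0.045,0],
    [0,0,-0.07,0],
    [0,0,-0.09,0],
    [0,0,-0.1,0],
    [0,0,-0.1,0],
    [0,0,-0.1,0]
  ]
}}

```text
t: 30.65
eef_pos: [570.1, 19.1, 125.4]
tool_rot: [0.866, 0.5, -0.0, -0.0]
contact_force: [-0.8, -0.1, -4.2]
opening: 51.4
gripper_force: 63.5
```

```bash
python3 - <<'E'
from h import *
c=held(120,145,(215,425,200,450)); ring(c,robot.get_obs()["eef_pos"][:2],122,145); np.savez("w14.npz",**c)
for p in ((570,-150),(529.6,-310.2)): go(*p,130,-30)
E
```

```text
t 30.65 tcp [570.1  19.1 125.4] ang -30.0 F [-0.8 -0.1 -4.2] open 51.4
obj (array([569.9,  23.5]), array([61.3, 57.5]), -70.1) z 130.4 tool xy [ 3.7 -2.3 -5. ] 15452
ring [572.7  25.2] r 39.7 z 130.5 rgb [121. 113. 107.] px [319. 330.]
go [-0.1464  0.0847 -0.005 ] roll -0.0001 dist 169.0 q6->~ 0.27
go [-0.3053  0.1299 -0.005 ] roll -0.0001 dist 332.0 q6->~ -0.01
```

```bash
cat >> h.py <<'E'
def plane(c,o,half=34,lo=None,hi=None,gray=True):
    """plane fit to the annular face of the ring near the TCP: tilt, centre in tool axes"""
    w=pts(c); M=R.from_quat(o["tool_rot"]).as_matrix(); t=(w-o["eef_pos"])@M
    hsv=cv2.cvtColor(c["image"],cv2.COLOR_RGB2HSV)
    m=(np.hypot(t[...,0],t[...,1])<half)&(w[...,2]>lo)&(w[...,2]<hi)
    m[:, :]&=np.abs(t[...,1])<24
    q=t[m]; A=np.c_[q[:,:2],np.ones(len(q))]
    for _ in range(4):
        k=np.linalg.lstsq(A,q[:,2],rcond=None)[0]; r=q[:,2]-A@k; g=abs(r)<0.8; q=q[g];A=A[g]
    print("tilt deg",np.degrees(k[:2]).round(2),"z off",k[2].round(2),"n",len(q),"x range",np.percentile(q[:,0],[0.5,99.5]).round(1),"y",np.percentile(q[:,1],[0.5,99.5]).round(1))
E
python3 - <<'E'
from h import *
c=dict(np.load("w14.npz")); plane(c,robot.get_obs(),34,127,135)
E
```

```text
tilt deg [0.12 0.05] z off -5.44 n 8064 x range [-25.1  25.8] y [-23.6  23.6]
```

{"op": "carry_out", "data": {
  "moves": [
    [-0.02,0.011,0,0],
    [-0.05,0.029,0,0],
    [-0.083,0.048,0,0],
    [-0.115,0.067,0,0],
    [-0.146,0.085,0,0],
    [-0.178,0.094,0,0],
    [-0.21,0.103,0,0],
    [-0.242,0.112,0,0],
    [-0.272,0.12,0,0],
    [-0.295,0.127,0,0],
    [-0.3053,0.13,0,0],
    [-0.3053,0.13,0,0],
    [-0.3053,0.13,0,0]
  ]
}}

```text
t: 32.0
eef_pos: [530.0, -309.5, 125.0]
tool_rot: [0.866, 0.5, -0.0, -0.001]
contact_force: [-0.1, 0.1, -2.3]
opening: 52.1
gripper_force: 63.5
```

```bash
cat >> h.py <<'E'
def foam(c):
    w=pts(c); m=((w[...,2]>26)&(w[...,2]<34)); mm=m.astype(np.uint8); n,l,s,ce=cv2.connectedComponentsWithStats(mm)
    i=1+np.argmax(s[1:,4]); q=w[l==i]; print("foam",rect(q[:,:2]),"z",np.median(q[:,2]).round(1))
    f=((w[...,2]>14)&(w[...,2]<24)).astype(np.uint8); n,l,s,ce=cv2.connectedComponentsWithStats(f)
    for i in range(1,n):
        if s[i,4]>150: 
            q=w[l==i]; cc,r=cv2.minEnclosingCircle(q[:,:2].astype(np.float32)); print("floor",np.round(cc,1),round(r,1),"z",np.median(q[:,2]).round(1),s[i,4])
E
python3 - <<'E'
from h import *
c=robot.read_camera("wrist"); np.savez("w15.npz",**c); o=robot.get_obs(); print(o["t"],o["eef_pos"].round(1),o["contact_force"].round(1))
foam(c); plane(c,o,34,127,135); foam(dict(np.load("wA.npz")))
E
```

```text
32.05 [ 530.2 -309.2  125.1] [ 0.3 -0.6 -2.6]
foam (array([ 529.7, -275.9]), array([160.7, 100.6]), 89.9) z 30.4
floor [ 726.4 -295.4] 28.8 z 19.2 1131
floor [ 529.7 -233.7] 20.5 z 18.5 4010
floor [ 529.6 -310.1] 29.6 z 18.5 3687
tilt deg [0.1  0.04] z off -4.83 n 8203 x range [-25.7  25.2] y [-23.7  23.5]
foam (array([ 529.7, -276.1]), array([161.1, 100.3]), 89.9) z 30.4
floor [696.6 -31. ] 24.4 z 20.3 849
floor [ 782.6 -163.8] 23.3 z 19.0 362
floor [ 529.9 -234.3] 20.5 z 18.5 1308
floor [ 529.9 -311.1] 29.3 z 18.6 2257
floor [ 729.7 -293.7] 29.5 z 18.8 332
floor [ 250.9 -465. ] 33.8 z 19.0 401
```

{"op": "carry_out", "data": {
  "moves": [
    [0,0,0.015,0],
    [0,0,0.032,0],
    [0,0,0.046,0],
    [0,0,0.056,0],
    [0,0,0.06,0],
    [0,0,0.06,0],
    [0,0,0.06,0]
  ]
}}

```text
t: 32.75
eef_pos: [530.6, -310.4, 66.0]
tool_rot: [0.866, 0.5, 0.0, 0.0]
contact_force: [1.3, 0.2, -3.6]
opening: 52.0
gripper_force: 63.5
```

```bash
python3 - <<'E'
from h import *
c=robot.read_camera("wrist"); o=robot.get_obs(); print(o["t"],o["eef_pos"].round(1),o["contact_force"].round(1))
foam(c); plane(c,o,34,65,74); go(529.6,-310,45)
E
```

```text
32.8 [ 530.6 -310.5   66.2] [ 0.8  0.1 -2.3]
foam (array([ 529.7, -275.9]), array([160.8, 100.7]), 89.9) z 30.5
floor [ 529.5 -233.7] 20.7 z 18.6 7051
floor [ 530.1 -309.6] 29.6 z 18.5 1968
floor [ 520.  -327.2] 12.1 z 18.5 696
tilt deg [0.3  0.01] z off -4.68 n 7226 x range [-25.4  25.8] y [-23.6  23.6]
go [-0.0001 -0.0012  0.0212] roll 0 dist 21.0 q6->~ -0.01
```

{"op": "carry_out", "data": {
  "moves": [
    [0,-0.001,0.003,0],
    [0,-0.001,0.008,0],
    [0,-0.001,0.013,0],
    [0,-0.001,0.017,0],
    [0,-0.001,0.0195,0],
    [0,-0.001,0.0205,0],
    [0,-0.001,0.0205,0]
  ]
}}

```text
t: 33.5
eef_pos: [529.2, -309.7, 45.4]
tool_rot: [0.866, 0.5, -0.0, -0.0]
contact_force: [-2.7, 0.8, 3.3]
opening: 51.7
gripper_force: 64.1
```

Seated with light contact. Releasing and rising.

{"op": "carry_out", "data": {
  "moves": [
    [0,0,0,0],
    [0,0,0,0],
    [0,0,0,0],
    [0,0,0,0],
    [0,0,0,0],
    [0,0,-0.02,0],
    [0,0,-0.05,0],
    [0,0,-0.09,0],
    [0,0,-0.12,0],
    [0,0,-0.12,0],
    [0,0,-0.12,0]
  ],
  "hand": 0.085
}}

```text
t: 34.6
eef_pos: [529.7, -309.9, 165.8]
tool_rot: [0.866, 0.5, 0.0, 0.001]
contact_force: [-0.2, -0.3, -1.3]
opening: 84.7
gripper_force: 0.0
```

```bash
python3 - <<'E'
from h import *
c=robot.read_camera("wrist"); o=robot.get_obs(); print(o["t"],o["eef_pos"].round(1))
ring(c,(530,-310),46,56); plane(c,o,34,44,60); foam(c)
for p in ((520,-150),(449,-8)): go(*p,150,-30)
E
```

```text
34.65 [ 529.1 -309.6  164.8]
ring [ 528.7 -309.4] r 27.0 z 50.4 rgb [142. 133. 126.] px [318. 236.]
tilt deg [ 0.17 -0.09] z off 114.47 n 2431 x range [-25.3  25.7] y [-23.6  23.6]
foam (array([ 529.7, -275.8]), array([160.6, 100.5]), 89.9) z 30.4
floor [ 729.2 -295. ] 29.4 z 19.2 711
floor [ 529.7 -233.7] 20.5 z 18.5 2939
floor [ 529.7 -309.9] 29.5 z 18.7 436
floor [ 526.6 -312.2] 12.6 z 18.6 646
go [ 0.1336 -0.0877  0.0148] roll -0.0 dist 161.0 q6->~ 0.24
go [ 0.2211 -0.2202  0.0149] roll -0.0 dist 312.0 q6->~ 0.51
```

The large ring is home and flat: top at 50.4 mm, tilt under 0.2°. Next, the small steel ring.

{"op": "carry_out", "data": {
  "moves": [
    [0.03,-0.02,0,-0.08],
    [0.06,-0.04,0.003,-0.18],
    [0.09,-0.06,0.006,-0.28],
    [0.115,-0.075,0.009,-0.38],
    [0.1336,-0.088,0.012,-0.48],
    [0.152,-0.115,0.015,-0.58],
    [0.17,-0.142,0.015,-0.68],
    [0.188,-0.169,0.015,-0.78],
    [0.205,-0.196,0.015,-0.873],
    [0.218,-0.215,0.015,-0.873],
    [0.22,-0.222,0.015,-0.873],
    [0.22,-0.222,0.015,-0.873],
    [0.22,-0.222,0.015,-0.873]
  ]
}}

```text
t: 35.95
eef_pos: [447.5, -8.8, 149.9]
tool_rot: [0.573, 0.819, -0.0, -0.0]
contact_force: [0.8, -0.5, -0.5]
opening: 85.1
gripper_force: 0.0
```

```bash
python3 - <<'E'
from h import *
c=robot.read_camera("wrist"); o=robot.get_obs(); print(o["t"],o["eef_pos"].round(1),yawd(o).round(1))
p=ring(c,(447,-6.5),29,36,25); go(*p,25,20); ring(c,(501,-73),29,36,25)
E
```

```text
36.0 [447.7  -9.  150. ] 20.0
ring [445.7  -5.9] r 18.0 z 32.4 rgb [140. 131. 124.] px [320. 232.]
go [ 0.0036 -0.0009  0.125 ] roll -0.0003 dist 125.0 q6->~ -0.36
ring [501.  -72.6] r 18.0 z 32.4 rgb [91. 45. 98.] px [359. 338.]
```

The ring at (320,232) is grey with radius 18.0 mm, while the purple one at (359,338) is separate. Gripping the grey one.

{"op": "carry_out", "data": {
  "moves": [
    [0.0034,-0.001,0.025,0],
    [0.0034,-0.0014,0.05,0],
    [0.0034,-0.0014,0.075,0],
    [0.0034,-0.0014,0.1,0],
    [0.0034,-0.0014,0.117,0],
    [0.0034,-0.0014,0.125,0],
    [0.0034,-0.0014,0.125,0],
    [0.0034,-0.0014,0.125,0]
  ]
}}

```text
t: 36.8
eef_pos: [445.1, -5.9, 25.5]
tool_rot: [0.574, 0.819, 0.0, 0.0]
contact_force: [0.7, 0.0, 0.4]
opening: 85.1
gripper_force: 0.0
```

{"op": "carry_out", "data": {
  "moves": [
    [0,0,0,0],
    [0,0,0,0],
    [0,0,0,0],
    [0,0,0,0],
    [0,0,0,0],
    [0,0,0,0],
    [0,0,0,0],
    [0,0,0,0],
    [0,0,0,0]
  ],
  "hand": 0.022,
  "force": 45
}}

```text
t: 37.7
eef_pos: [445.2, -5.5, 25.9]
tool_rot: [0.573, 0.819, 0.0, 0.001]
contact_force: [-1.6, -0.1, 17.3]
opening: 35.1
gripper_force: 43.0
```

{"op": "carry_out", "data": {
  "moves": [
    [0,0,-0.005,0],
    [0,0,-0.02,0],
    [0,0,-0.045,0],
    [0,0,-0.07,0],
    [0,0,-0.09,0],
    [0,0,-0.1,0],
    [0,0,-0.1,0],
    [0,0,-0.1,0]
  ]
}}

```text
t: 38.5
eef_pos: [444.4, -5.5, 124.8]
tool_rot: [0.573, 0.819, -0.0, -0.0]
contact_force: [-0.8, 0.7, -1.8]
opening: 34.8
gripper_force: 45.2
```

```bash
python3 - <<'E'
from h import *
c=robot.read_camera("wrist"); o=robot.get_obs(); print(o["t"],o["eef_pos"].round(1),o["contact_force"].round(1)); z=o["eef_pos"][2]
plane(c,o,22,z+2,z+9)
for p in ((520,-120),(529.7,-233.8)): go(*p,z,20)
E
```

```text
38.55 [444.2  -5.5 124.4] [-0.3 -0.7 -1.8]
tilt deg [0.7 0.1] z off -6.5 n 3778 x range [-17.2  16.5] y [-17.7  17.1]
go [-1.335e-01  3.200e-02 -1.000e-04] roll 0.0004 dist 137.0 q6->~ -0.58
go [-2.438e-01  2.200e-03 -1.000e-04] roll 0.0004 dist 244.0 q6->~ -0.76
```

{"op": "carry_out", "data": {
  "moves": [
    [-0.025,0.006,0,0],
    [-0.055,0.013,0,0],
    [-0.082,0.02,0,0],
    [-0.108,0.026,0,0],
    [-0.1335,0.032,0,0],
    [-0.162,0.025,0,0],
    [-0.19,0.017,0,0],
    [-0.218,0.009,0,0],
    [-0.236,0.004,0,0],
    [-0.2438,0.0022,0,0],
    [-0.2438,0.0022,0,0],
    [-0.2438,0.0022,0,0]
  ]
}}

```text
t: 39.75
eef_pos: [529.8, -232.9, 124.8]
tool_rot: [0.573, 0.819, 0.0, -0.001]
contact_force: [0.1, -0.6, -1.7]
opening: 34.6
gripper_force: 45.3
```

{"op": "carry_out", "data": {
  "moves": [
    [0,0,0.015,0],
    [0,0,0.032,0],
    [0,0,0.046,0],
    [0,0,0.056,0],
    [0,0,0.06,0],
    [0,0,0.06,0],
    [0,0,0.06,0]
  ]
}}

```text
t: 40.45
eef_pos: [530.5, -233.9, 65.5]
tool_rot: [0.573, 0.819, 0.0, 0.0]
contact_force: [0.2, -0.2, -1.5]
opening: 34.8
gripper_force: 45.2
```

```bash
python3 - <<'E'
from h import *
c=robot.read_camera("wrist"); o=robot.get_obs(); print(o["t"],o["eef_pos"].round(1),o["contact_force"].round(1)); z=o["eef_pos"][2]
plane(c,o,22,z+2,z+9); foam(c); go(529.7,-233.8,44,20)
E
```

```text
40.5 [ 530.6 -234.    65.7] [ 0.7  0.3 -1.6]
tilt deg [0.55 0.1 ] z off -6.05 n 3942 x range [-16.9  16.8] y [-17.9  16.7]
foam (array([ 530.1, -247.2]), array([103.4, 100.8]), 89.9) z 30.5
floor [ 529.7 -196. ] 49.9 z 19.2 918
floor [ 529.8 -234.3] 20.6 z 18.5 1634
floor [ 551.1 -301.5] 16.0 z 19.1 235
floor [ 728.  -272.4] 16.7 z 18.7 611
go [ 0.0005 -0.0008  0.0217] roll 0.0003 dist 22.0 q6->~ -0.76
```

{"op": "carry_out", "data": {
  "moves": [
    [0,-0.0008,0.003,0],
    [0,-0.0008,0.008,0],
    [0,-0.0008,0.013,0],
    [0,-0.0008,0.017,0],
    [0,-0.0008,0.0195,0],
    [0,-0.0008,0.021,0],
    [0,-0.0008,0.021,0]
  ]
}}

```text
t: 41.2
eef_pos: [529.4, -234.1, 44.2]
tool_rot: [0.573, 0.819, -0.0, -0.0]
contact_force: [-0.2, 0.7, -2.2]
opening: 34.7
gripper_force: 45.3
```

{"op": "carry_out", "data": {
  "moves": [
    [0,0,0.0005,0],
    [0,0,0.001,0],
    [0,0,0.001,0]
  ]
}}

```text
t: 41.5
eef_pos: [529.4, -234.1, 44.0]
tool_rot: [0.573, 0.819, 0.0, 0.0]
contact_force: [-5.5, 1.4, 16.4]
opening: 35.1
gripper_force: 46.9
```

{"op": "carry_out", "data": {
  "moves": [
    [0,0,0,0],
    [0,0,0,0],
    [0,0,0,0],
    [0,0,0,0],
    [0,0,0,0],
    [0,0,0,0],
    [0,0,-0.02,0],
    [0,0,-0.05,0],
    [0,0,-0.09,0],
    [0,0,-0.13,0],
    [0,0,-0.17,0],
    [0,0,-0.17,0],
    [0,0,-0.17,0]
  ],
  "hand": 0.085
}}

```text
t: 42.8
eef_pos: [529.9, -234.3, 214.1]
tool_rot: [0.573, 0.819, 0.0, 0.001]
contact_force: [-0.1, 0.1, 0.2]
opening: 85.1
gripper_force: 0.0
```

```bash
python3 - <<'E'
from h import *
c=robot.read_camera("wrist"); o=robot.get_obs(); print(o["t"],o["eef_pos"].round(1),o["opening"])
ring(c,(530,-234),46,56,25); ring(c,(530,-310),46,56,25); plane(c,o,20,44,60); foam(c)
# top-view check of all
a=dict(np.load("top0.npz")); c=robot.read_camera("top"); w=pts(c)
m=((w[...,2]>7)&(w[...,2]<130)).astype(np.uint8); m[350:]=0; m[:,520:]=0
n,l,s,ce=cv2.connectedComponentsWithStats(m)
for i in range(1,n):
    if s[i,4]>100: q=w[l==i]; print(ce[i].round(),s[i,4],np.percentile(q[:,2],90).round(1),rect(q[:,:2]))
for lo,hi in ((60,75),(53,59),(47,51)):
    m=(w[...,2]>lo)&(w[...,2]<hi); m[:, 230:]=0; m[:200]=0
    if m.sum()>20: print(lo,m.sum(),rect(w[m][:,:2]))
E
```

```text
42.85 [ 529.2 -234.   212.9] 85.2406906707143
ring [ 528.9 -234.8] r 17.8 z 50.4 rgb [139. 130. 124.] px [319. 218.]
ring [ 528.1 -309.3] r 27.1 z 50.3 rgb [136. 127. 120.] px [287. 298.]
tilt deg [ 0.87 -0.21] z off 162.69 n 834 x range [-17.5  16.1] y [-17.5  16.2]
foam (array([ 529.6, -276.2]), array([160.8, 100.1]), 89.9) z 30.5
floor [ 525.2 -195.9] 45.0 z 19.2 155
floor [ 529.8 -234.3] 20.5 z 18.6 256
floor [ 784.2 -163.7] 23.7 z 19.1 439
floor [ 528.9 -315.3] 11.5 z 18.7 253
floor [ 724.5 -281.8] 23.7 z 19.1 298
floor [ 296.3 -515.6] 22.2 z 18.5 307
[ 16. 189.] 2567 15.7 (array([698.4, 644.4]), array([342.8,  70.3]), 2.5)
[372. 138.] 517 109.0 (array([ 790.3, -172. ]), array([64.9, 47. ]), -61.1)
[246. 148.] 543 27.4 (array([788.2, 147.4]), array([182.2,  31.3]), 70.3)
[426. 159.] 341 63.5 (array([ 739.4, -283.3]), array([56.5, 32. ]), -30.1)
[179. 242.] 5909 52.5 (array([567.3, 273.6]), array([197. , 165.4]), 86.1)
[394. 242.] 313 33.8 (array([ 544.1, -200.5]), array([85.1, 30. ]), -18.2)
[457. 258.] 190 51.0 (array([ 504.5, -343.4]), array([45.8, 38.9]), 18.2)
[254. 262.] 396 36.4 (array([513.6, 104.9]), array([52.1, 51.4]), 42.3)
[335. 266.] 201 36.2 (array([500.9, -73.6]), array([34.9, 34.6]), 56.8)
60 339 (array([540.9, 277.3]), array([71.4, 66.8]), 41.1)
53 205 (array([570.6, 276.9]), array([90. , 75.5]), 0.3)
47 193 (array([551.2, 287.1]), array([128.1, 121.4]), -60.2)
```

Both rings are home, with tops at 50.4 and 50.3 mm. The V-block, bar and block are in place, the bystanders are untouched and the arm is clear.

```bash
python3 -c "
from cell import robot
print(robot.finish_job())"
```

```text
the job is handed in; nothing more can be done
None
```

The job is done and handed in at about 43 s: the V-block, bar and steel block stand on the plate as asked with a gap of about 25 mm, both ring gauges are seated flat in their matching cutouts, and nothing else was moved.

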